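# Make up the shrimp tank's feeding base

### The arm

A 6-joint arm with a two-finger parallel gripper is mounted at the origin on the work surface. World frame = base frame: x ahead of the robot, y to its left, z up, the work surface at z = 0. Lengths are in mm, angles in rad, forces in N, time in s.
With the tool pointing down it reaches from about 350 to 975 mm from the base axis. Payload 7.1 kg.
Tool frame: the origin (TCP) lies on the centre line of the jaws, within the pads' length; the fingertips stand 17 mm ahead of it and the grasp point (between the pads) lies 2 mm behind it; z points along the fingers, y is the direction in which the jaws open and shut (so a half turn about z gives the same grasp; the last joint's range is limited). The gripper opens to 88 mm and grips with 3 to 60 N. Pads are 20 mm wide; open, the fingers measure 115 mm over their backs; the gripper's body (75 mm by 178 mm) begins 61 mm behind the grasp point.
Start: joints at [1.307, 0.423, 1.63, -0, 1.089, -0.019], TCP at [151.445, 606.357, 239.675] pointing down, gripper open.
Joint ranges: [-3, 3], [-0.9, 2.11], [0.09, 2.58], [-1.31, 4.45], [0.11, 2.69], [-2.54, 2.54]. Speed limits (rad/s): [2.39, 2.39, 3.01, 3.14, 3.14, 3.14].

### API

Orientations are given as a 3x3 rotation matrix whose columns are the frame's x, y, z axes.
In Python, from bench import r gives the robot as it stands. The module is installed in compiled form; this text tells all that it offers.
- The arm moves only by the tool send_rows, never from a script. Its argument "targets" is a list of rows, each an object of numbers: "gripper": the gripper command: -1 is fully open, 1 is shut, values between are in proportion; "dx", "dy", "dz": the shift along the tool's x, y, z in cm; "twist": the turn about the tool's z in rad. In form: [{"gripper": .., "dx": .., "dy": .., "dz": .., "twist": ..}, ...]. A call has 1 to 20 rows; each row is the pose to reach, as a shift and turn from the pose commanded when the call began, along the tool's axes at that moment; what a row does not reach only later rows make up. A row lasts 1/10 s, in which the tool goes at most 50 mm and 8.59 degrees, less where a joint would pass 70% of its speed; a pose out of reach is approached as far as the arm can. A call with a gripper value outside its range is refused whole. The fingers move at their own pace and stop on an object; "grip_force" is the grip in N (left out, the last holds). Time passes only in rows, so rows that repeat a pose let the fingers close. It gives the time, the measured TCP pose, the force and the opening at its end, in the units of the state.
- r.observe(): the state, without advancing time (a new reading comes with each control period).
- r.snapshot(name): name is "side" or "top"; returns a dict with "color" (384x512x3 uint8, blue, green, red), "depth" (384x512 float32, mm along the optical axis (not along the pixel's ray), 0 where there is no reading), "fx", "fy", "cx", "cy" (pixels), "view" (4x4, takes a point from world to camera coordinates). Camera axes: x right, y down, z forward; pixel columns grow to the right and rows downward; lengths in mm; the calibration is good to about 2 mm. A picture is of the moment at which its call begins.
- r.hand_in(): hands the job in, once; it reports no verdict.
The state is a dict: "clock": time; "qpos": joint angles; "qvel": joint speeds; "effort": joint torques, N m; "eef_pos": TCP position; "orientation": TCP orientation; "contact_force": force on the tool from outside, world axes, zero at the start; "wrist_torque": the same for the moment, N m; "width": opening from 0.0 (shut) to 1.0 (fully open).
Only numpy, scipy, OpenCV 4.12 (cv2) and the standard library are available. Lean on these libraries where they do the work, as an engineer would, in place of code of your own. Each camera call takes 0.05 s, during which the arm holds its last target.

### The job

Make up the shrimp tank's feeding base: layer all the slate rounds that are there into one flat stack centred on the white dish, the wide thick rounds below and the narrow thin ones above. Also turn the clamp knob anticlockwise to swing its arm off the white ring, then stand the glass heater guard upright in the ring, fully down on its foot, and turn the knob back clockwise until the arm points at the guard and locks its foot in. Leave the food canister, cup and spoon where they are.

Things in the scene. Friction and masses are not known exactly. Their poses are not given: they have to be found in the camera images.
- feeding_base: The fixed grey base plate, 170 x 410 x 8 mm, carrying in one row along its y axis the white dish (at y +110 mm), the white guard ring (y -60 mm) and the clamp (y -165 mm). Origin on the underside, z up, y along its length. It is placed anew, with some yaw, every time.
- dish_floor (a point): Centre of the flat inner floor of the white ceramic dish, 14 mm above the work surface. The floor is 140 mm across; the sloping rim is 160 mm across and stands 5 mm above the floor. z up.
- ring_floor (a point): Centre of the floor inside the white guard ring, 8 mm above the work surface. The ring is 70 mm inside, 80 mm outside, its rim 12 mm above this floor. z up, same yaw as the base.
- clamp (a joint): Clamp angle in rad, growing clockwise seen from above: 0 = free, the arm points along the base plate's -x (towards the robot, away from the ring); 1.57 = the arm points along the base's +y, straight at the ring's centre, and reaches over the foot of a guard standing there (locked). Range 0 to 1.65. It stays where it is left and starts locked. Its axis is the vertical through knob_grip.
- knob_grip (a point): Point in the black bar grip of the clamp knob, on the knob's axis at the height to grip, 56 mm above the work surface. The bar is 60 mm long (along the arm, the point's x axis; the arm points along -x), 14 mm thick (y) and stands from 25 mm below this point (the top of the 20 mm wide arm) to 17 mm above it.
- clamp_tip (a point): Near the free end of the steel clamp arm, 78 mm from the knob's axis, mid-height. The arm is a flat bar 20 mm wide, 8 mm thick, ending 81 mm from the axis; its underside is 15 mm above the ring floor, so it clears the guard's 10 mm foot but blocks the ring when it points at it.
- guard: The glass heater guard: upright tube 40 mm across (its grey top collar, the upper 34 mm, is 42 mm across), 130 mm tall in all, on a grey round foot 64 mm across and 10 mm thick. Origin at the centre of the foot's underside, z up along the tube. It starts standing on the work surface.
- wide1: A wide thick slate round: plain grey disc 68 mm across, 20 mm thick. Origin: centre of one flat face (the underside at the start), z along its axis towards the other face. May be absent.
- wide2: A wide thick slate round: plain grey disc 68 mm across, 20 mm thick. Origin: centre of one flat face (the underside at the start), z along its axis towards the other face. May be absent.
- narrow1: A narrow thin slate round: plain grey disc 56 mm across, 14 mm thick. Origin: centre of one flat face (the underside at the start), z along its axis towards the other face. May be absent.
- narrow2: A narrow thin slate round: plain grey disc 56 mm across, 14 mm thick. Origin: centre of one flat face (the underside at the start), z along its axis towards the other face. May be absent.
- narrow3: A narrow thin slate round: plain grey disc 56 mm across, 14 mm thick. Origin: centre of one flat face (the underside at the start), z along its axis towards the other face. May be absent.
- food_canister: Bystander: closed green food canister, 90 mm across, 130 mm tall; origin at the centre of its underside.
- scoop_cup: Bystander: white plastic cup, 72 mm across, 70 mm tall; origin at the centre of its underside.
- feed_spoon: Bystander: feeding spoon lying flat, 170 mm long; origin at its middle.
Mind the look-alikes: they are no part of the job. What is shaped like the narrow3 but blue or purple is not meant. Leave any red look-alike of the guard alone.

How it is judged:
By the outcome, as a careful person would: the job done as asked, in the order asked, and still so for the second after the job is handed in, with the robot touching nothing.
Of wide1, wide2, narrow1, narrow2, narrow3 only 4 to 5 are there at a start; the rules pass over those that are not, and their reading is None.
At some moment in a run one of wide1, wide2, narrow1, narrow2, narrow3 may be knocked a few centimetres aside while the robot is not near it.
Once in a run the grip may slacken for a moment while it holds something.
It also fails if it takes over 210 s, if anything falls off the work surface, if the arm or the gripper's body presses on something with over 40 N, if the wrist force passes 120 N, or if a joint passes its speed limit or range.

## Working session

There is one attempt and no reset: what is moved stays moved. The work goes in short steps, Python scripts to look and compute and a tool call to move; the robot and the scene stay as the last step left them, time stands still between calls to the robot, and variables do not carry over. Pictures are saved under pics/ and viewed, and the job is handed in when it is done.

Besides the shell and the picture viewer there is one more tool, called as a command line: name --argument value ..., lists and objects as JSON in quotes. send_rows: Moves the arm, as the interface text tells. Its arguments: {"type":"object","properties":{"targets":{"type":"array"},"grip_force":{"type":"number"}},"required":["targets"]}

```bash
mkdir -p pics; cat > h.py <<'E'
import numpy as np, cv2
from bench import r
def snap(n,f=None):
    s=r.snapshot(n)
    if f: cv2.imwrite('pics/'+f,s['color'])
    return s
def px2w(s,u,v,z=None):
    V=s['view'];R=V[:3,:3];t=V[:3,3];c=-R.T@t
    d=R.T@np.array([(u-s['cx'])/s['fx'],(v-s['cy'])/s['fy'],1.])
    if z is None: return c+d*s['depth'][int(round(v)),int(round(u))]
    return c+d*(z-c[2])/d[2]
def cloud(s):
    h,w=s['depth'].shape;u,v=np.meshgrid(np.arange(w),np.arange(h));D=s['depth'].astype(float)
    P=np.stack([(u-s['cx'])/s['fx']*D,(v-s['cy'])/s['fy']*D,D],-1)
    R=s['view'][:3,:3];t=s['view'][:3,3]
    return (P-t)@R
E
python3 - <<'E'
from h import *
for n in('top','side'):
    s=snap(n,n+'0.png');print(n,s['view'].round(3).tolist(),s['fx'],s['cx'])
o=r.observe();print(o['clock'],o['eef_pos'],np.round(o['orientation'],3).tolist(),o['width'])
E
```

```text
top [[-0.003, -1.0, -0.001, -16.815], [-0.991, 0.003, -0.133, 570.957], [0.133, 0.0, -0.991, 1399.087], [0.0, 0.0, 0.0, 1.0]] 444.3472830799951 252.11698408947035
side [[0.805, -0.594, -0.003, -474.068], [-0.419, -0.565, -0.711, 283.98], [0.421, 0.573, -0.703, 1134.78], [0.0, 0.0, 0.0, 1.0]] 420.28184508920145 253.1319672748006
0.1 [151.31240801 605.94486967 239.0235663 ] [[-0.97, 0.242, -0.0], [0.242, 0.97, -0.001], [0.0, -0.001, -1.0]] 1.0003135396589478
```

View pics/top0.png

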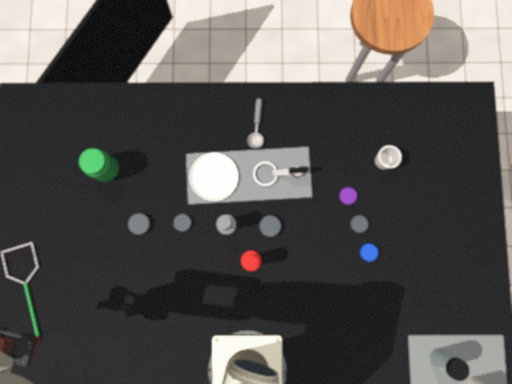

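View pics/side0.png

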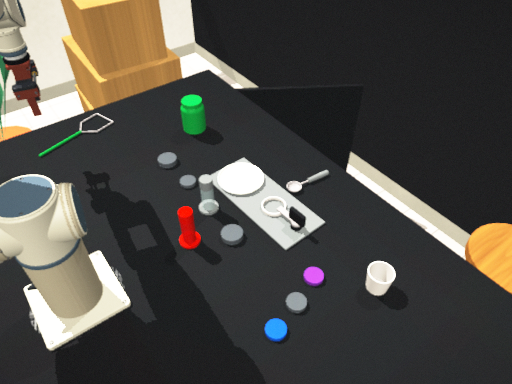

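```bash
python3 - <<'E'
from h import *
s=snap('top');im=s['color']
cv2.imwrite('pics/c1.png',cv2.resize(im[130:280,110:390],(784,420),interpolation=cv2.INTER_CUBIC))
t=snap('side');cv2.imwrite('pics/c2.png',cv2.resize(t['color'][130:350,140:400],(780,600),interpolation=cv2.INTER_CUBIC))
P=cloud(s)
from scipy import ndimage
hsv=cv2.cvtColor(im,cv2.COLOR_BGR2HSV)
m=(P[...,2]>6)&(s['depth']>0)
m[330:]=0
l,n=ndimage.label(m)
for i in range(1,n+1):
    k=l==i
    if k.sum()<30: continue
    Q=P[k];top=np.percentile(Q[:,2],90);vs,us=np.where(k)
    kt=Q[:,2]>top-4;T=Q[kt]
    (c,rad)=cv2.minEnclosingCircle(T[:,:2].astype(np.float32))
    print(k.sum(),(us.mean().round(),vs.mean().round()),'top',top.round(1),'c',np.round(c,1),'mean',T[:,:2].mean(0).round(1),'rad',round(rad,1),'eqd',2*np.sqrt(kt.sum()*(s['depth'][k].mean()/s['fx'])**2/np.pi))
E
```

```text
255 (np.float64(257.0), np.float64(122.0)) top 21.6 c [810.3 -24.1] mean [835.3 -39.6] rad 72.3 eqd 32.99812659417303
388 (np.float64(389.0), np.float64(157.0)) top 71.1 c [ 669.4 -458.7] mean [ 669.1 -458.4] rad 36.3 eqd 33.46498664803121
5311 (np.float64(247.0), np.float64(175.0)) top 19.0 c [655.1  -3.8] mean [619.4  34.3] rad 204.0 eqd 133.22698520612414
950 (np.float64(99.0), np.float64(164.0)) top 132.5 c [648.5 468.5] mean [647.2 469.3] rad 40.2 eqd 65.80270066952862
231 (np.float64(348.0), np.float64(195.0)) top 18.5 c [ 552.2 -333.2] mean [ 552.4 -332.2] rad 27.4 eqd 40.5544673119185
357 (np.float64(139.0), np.float64(223.0)) top 24.1 c [461.6 349. ] mean [460.6 349.4] rad 33.9 eqd 51.08481384643385
233 (np.float64(182.0), np.float64(222.0)) top 18.7 c [464.2 209.3] mean [464.1 208.4] rad 27.9 eqd 36.37347840270294
296 (np.float64(226.0), np.float64(224.0)) top 133.1 c [458.8  66.9] mean [459.9  66.5] rad 20.5 eqd 36.16490873421301
239 (np.float64(359.0), np.float64(223.0)) top 18.2 c [ 458.8 -367.6] mean [ 460.2 -367.4] rad 28.1 eqd 41.212369809126024
346 (np.float64(270.0), np.float64(226.0)) top 24.6 c [453.7 -76.6] mean [452.7 -77.3] rad 33.4 eqd 47.08874289735223
242 (np.float64(369.0), np.float64(252.0)) top 19.2 c [ 368.  -394.8] mean [ 368.4 -396.3] rad 27.4 eqd 39.35874966915395
298 (np.float64(251.0), np.float64(260.0)) top 132.6 c [341.9 -14.2] mean [341.3 -14.2] rad 20.5 eqd 38.15512480692198
163 (np.float64(30.0), np.float64(304.0)) top 14.0 c [205.2 696.4] mean [202.5 688. ] rad 81.9 eqd 30.31191354415669
```

View pics/c1.png

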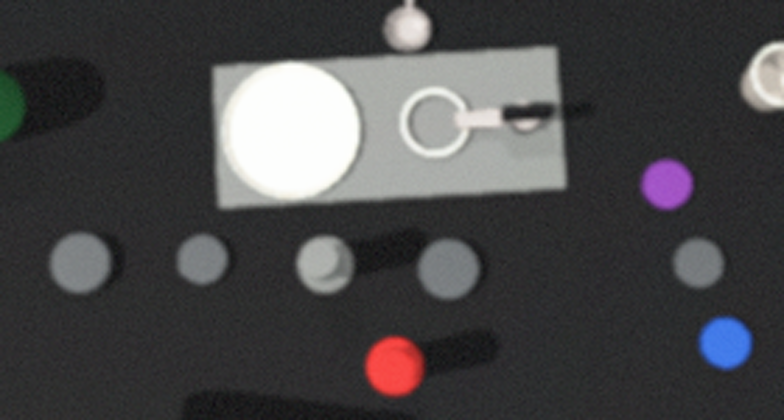

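View pics/c2.png

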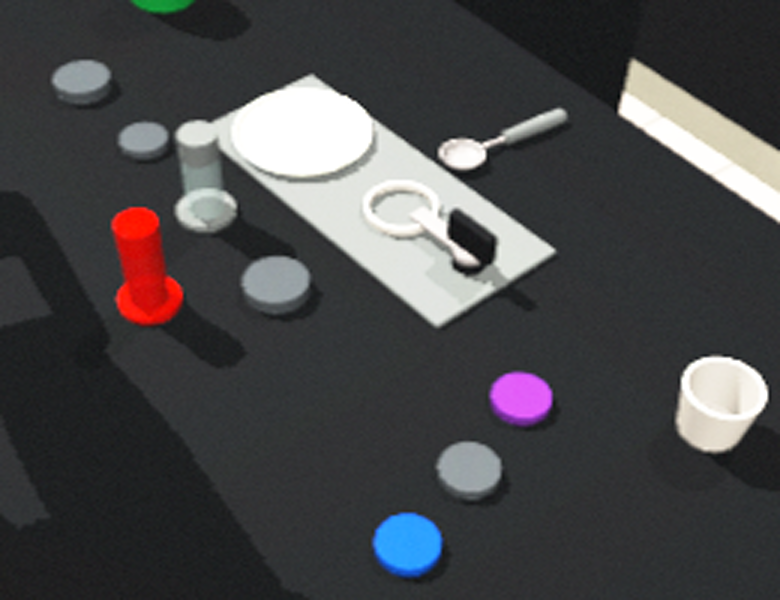

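```bash
cat > base.py <<'E'
from h import *
for nm in('top','side'):
    s=snap(nm);im=s['color'];g=im.astype(int)
    white=((g.min(-1)>185)).astype(np.uint8)
    n,l,st,ce=cv2.connectedComponentsWithStats(white)
    for i in range(1,n):
        if st[i,4]<25: continue
        if nm=='top' and not(180<ce[i][0]<320 and 140<ce[i][1]<210): continue
        if nm=='side' and not(200<ce[i][0]<330 and 150<ce[i][1]<250): continue
        c=max(cv2.findContours((l==i).astype(np.uint8),cv2.RETR_EXTERNAL,cv2.CHAIN_APPROX_NONE)[0],key=len)[:,0]
        z=19 if st[i,4]>800 else 20
        W=np.array([px2w(s,u,v,z)[:2] for u,v in c]).astype(np.float32)
        print(nm,st[i],ce[i].round(1),'enc',cv2.minEnclosingCircle(W),'ell',cv2.fitEllipse(W) if len(W)>5 else '')
    # base plate
    m=((abs(g.max(-1)-g.min(-1))<25)&(g.mean(-1)>95)).astype(np.uint8)
    m=cv2.morphologyEx(m,cv2.MORPH_CLOSE,np.ones((9,9)))
    m=cv2.morphologyEx(m,cv2.MORPH_OPEN,np.ones((5,5)))
    n,l,st,ce=cv2.connectedComponentsWithStats(m)
    p=(245,175) if nm=='top' else (268,200)
    i=np.argmin([np.hypot(*(ce[k]-p)) if st[k,4]>1500 else 1e9 for k in range(n)])
    c=max(cv2.findContours((l==i).astype(np.uint8),cv2.RETR_EXTERNAL,cv2.CHAIN_APPROX_NONE)[0],key=len)[:,0]
    W=np.array([px2w(s,u,v,8)[:2] for u,v in c]).astype(np.float32)
    print(nm,'plate',st[i],cv2.minAreaRect(W))
E
python3 base.py
```

```text
top [ 189  152   49   49 1917] [213.  176.3] enc ((615.48193359375, 109.80856323242188), 82.36739349365234) ell ((615.592041015625, 109.80582427978516), (160.2013702392578, 161.0228271484375), 57.425296783447266)
top [252 161  37  25 289] [268.7 172.7] enc ((623.5702514648438, -77.4062728881836), 59.542144775390625) ell ((625.5377197265625, -68.5318832397461), (77.7931900024414, 111.66950225830078), 3.208878517150879)
top plate [ 186   99  126  106 6849] ((707.314697265625, -1.1163787841796875), (345.5796813964844, 411.3705139160156), 3.099698305130005)
side [ 199  158  126   91 4018] [262.  200.1] enc ((604.442138671875, -7.7284088134765625), 225.1965789794922) ell ((608.815673828125, 12.711830139160156), (205.9769287109375, 439.24725341796875), 4.72491455078125)
side [309 170  19  10  43] [318.  174.1] enc ((837.89208984375, -37.96735763549805), 39.26927947998047) ell ((841.924072265625, -37.781768798828125), (8.834575653076172, 81.1396713256836), 85.7474594116211)
side [287 180  21  12 136] [294.9 185.3] enc ((750.7378540039062, -34.2079963684082), 39.18848419189453) ell ((742.1829223632812, -32.85188674926758), (44.431785583496094, 73.65110778808594), 83.38096618652344)
side [199 199  19  14  90] [205.7 204.6] enc ((454.7638854980469, 61.367889404296875), 30.48440170288086) ell ((455.1761169433594, 60.7110710144043), (53.86568832397461, 54.33747100830078), 91.51256561279297)
side plate [     0      0    512    384 174454] ((1068.0391845703125, 365.7103271484375), (2325.9599609375, 2844.26123046875), 53.16865158081055)
```

```bash
python3 - <<'E'
from h import *
s=snap('top');im=s['color'].astype(int);P=cloud(s)
# plate corners: sub region rows 145..210
m=((im.mean(-1)>75)).astype(np.uint8); m[:146]=0;m[209:]=0;m[:,:178]=0;m[:,322:]=0
m=cv2.morphologyEx(m,cv2.MORPH_OPEN,np.ones((3,3)));m=cv2.morphologyEx(m,cv2.MORPH_CLOSE,np.ones((9,9)))
c=max(cv2.findContours(m,cv2.RETR_EXTERNAL,cv2.CHAIN_APPROX_NONE)[0],key=len)[:,0]
W=np.array([px2w(s,u,v,8)[:2] for u,v in c]).astype(np.float32);print(cv2.minAreaRect(W))
u,v=np.meshgrid(range(512),range(384))
k=(P[...,2]>62)&(u>270)&(u<320)&(v>150)&(v<190);Q=P[k];print('knob',len(Q),cv2.minAreaRect(Q[:,:2].astype(np.float32)),Q.mean(0))
# ring white ring-shaped pixels left part
w=(im.min(-1)>185)&(u>248)&(u<281)&(v>158)&(v<190)
pts=np.array([px2w(s,a,b,20)[:2] for b,a in zip(*np.where(w))])
from scipy.optimize import least_squares
pts=pts[pts[:,1]>-65]
f=least_squares(lambda p:np.hypot(*(pts-p).T)-37.5,[624,-60],loss='soft_l1');print('ring',f.x,np.abs(f.fun).mean())
E
```

```text
((625.8347778320312, -5.63702392578125), (184.2706756591797, 416.2655029296875), 3.1959004402160645)
knob 101 ((521.2022094726562, -88.82271575927734), (50.18503952026367, 311.3913269042969), 54.51860046386719) [ 605.0599192  -152.34834178  210.18388754]
ring [625.05781216 -59.6829586 ] 2.5371669410847226
```

```bash
cat > go.py <<'E'
import sys
from h import *
def go(*wps):
    o=r.observe();p=np.array(o['eef_pos']);R=np.array(o['orientation']);a0=np.arctan2(R[1,1],R[0,1])
    print('t',round(o['clock'],1),'p',p.round(1),'jaw',round(np.degrees(a0),1),'w',round(o['width']*88,1),'F',np.round(o['contact_force'],1),'q',np.round(o['qpos'],2))
    for w in wps:
        d=R.T@(np.array(w[:3],float)-p)/10
        a=np.radians(w[3]) if len(w)>3 else a0
        t=(a0-a+np.pi)%(2*np.pi)-np.pi
        print(w,'dx %.2f dy %.2f dz %.2f twist %.3f'%(*d,t))
if __name__=='__main__': go(*[tuple(map(float,a.split(','))) for a in sys.argv[1:]])
E
python3 go.py 461,349,200,30 461,349,40,30
```

```text
t 0.3 p [151.4 606.3 239.5] jaw 76.0 w 88.1 F [-0.4 -0.  -0.2] q [ 1.31  0.42  1.63 -0.    1.09 -0.02]
(461.0, 349.0, 200.0, 30.0) dx -36.27 dy -17.45 dz 3.95 twist 0.802
(461.0, 349.0, 40.0, 30.0) dx -36.27 dy -17.45 dz 19.95 twist 0.802
```

send_rows --targets '[{"gripper":-1,"dx":-36.27,"dy":-17.45,"dz":3.95,"twist":0.802},{"gripper":-1,"dx":-36.27,"dy":-17.45,"dz":3.95,"twist":0.802},{"gripper":-1,"dx":-36.27,"dy":-17.45,"dz":3.95,"twist":0.802},{"gripper":-1,"dx":-36.27,"dy":-17.45,"dz":3.95,"twist":0.802},{"gripper":-1,"dx":-36.27,"dy":-17.45,"dz":3.95,"twist":0.802},{"gripper":-1,"dx":-36.27,"dy":-17.45,"dz":3.95,"twist":0.802},{"gripper":-1,"dx":-36.27,"dy":-17.45,"dz":3.95,"twist":0.802},{"gripper":-1,"dx":-36.27,"dy":-17.45,"dz":3.95,"twist":0.802},{"gripper":-1,"dx":-36.27,"dy":-17.45,"dz":3.95,"twist":0.802},{"gripper":-1,"dx":-36.27,"dy":-17.45,"dz":3.95,"twist":0.802},{"gripper":-1,"dx":-36.27,"dy":-17.45,"dz":3.95,"twist":0.802},{"gripper":-1,"dx":-36.27,"dy":-17.45,"dz":3.95,"twist":0.802},{"gripper":-1,"dx":-36.27,"dy":-17.45,"dz":3.95,"twist":0.802},{"gripper":-1,"dx":-36.27,"dy":-17.45,"dz":3.95,"twist":0.802}]' --grip_force 20

```text
clock: 1.75
eef_pos: [460.3, 350.0, 200.3]
orientation: [[-0.502, 0.865, 0.0], [0.865, 0.502, 0.0], [0.0, 0.0, -1.0]]
contact_force: [0.2, 0.6, -0.1]
width: 0.999
```

```bash
python3 go.py 461,349,45,30 461,349,21,30; python3 -c "
from h import *
snap('top','t1.png')"
```

```text
t 1.8 p [460.3 350.  200.3] jaw 30.1 w 87.9 F [ 0.2  0.6 -0.1] q [0.63 0.4  1.77 0.   0.97 0.1 ]
(461.0, 349.0, 45.0, 30.0) dx -0.12 dy 0.01 dz 15.53 twist 0.002
(461.0, 349.0, 21.0, 30.0) dx -0.12 dy 0.01 dz 17.93 twist 0.002
```

View pics/t1.png

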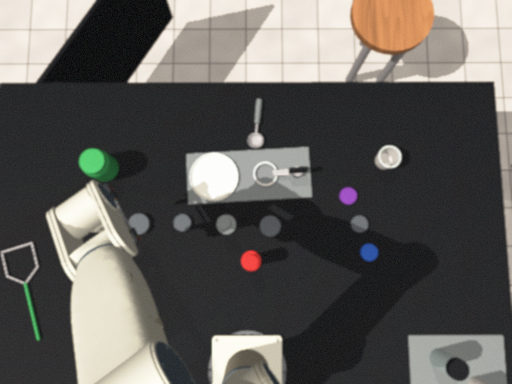

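send_rows --targets '[{"gripper":-1,"dx":-0.1,"dy":0,"dz":5,"twist":0},{"gripper":-1,"dx":-0.1,"dy":0,"dz":10,"twist":0},{"gripper":-1,"dx":-0.1,"dy":0,"dz":14,"twist":0},{"gripper":-1,"dx":-0.1,"dy":0,"dz":16,"twist":0},{"gripper":-1,"dx":-0.1,"dy":0,"dz":17.9,"twist":0},{"gripper":-1,"dx":-0.1,"dy":0,"dz":17.9,"twist":0},{"gripper":0.8,"dx":-0.1,"dy":0,"dz":17.9,"twist":0},{"gripper":0.8,"dx":-0.1,"dy":0,"dz":17.9,"twist":0},{"gripper":0.8,"dx":-0.1,"dy":0,"dz":17.9,"twist":0},{"gripper":0.8,"dx":-0.1,"dy":0,"dz":17.9,"twist":0},{"gripper":0.8,"dx":-0.1,"dy":0,"dz":17.9,"twist":0},{"gripper":0.8,"dx":-0.1,"dy":0,"dz":17.9,"twist":0}]' --grip_force 10

```text
clock: 3.0
eef_pos: [462.1, 348.8, 22.2]
orientation: [[-0.5, 0.866, 0.001], [0.866, 0.5, 0.001], [0.0, 0.002, -1.0]]
contact_force: [-1.9, 0.9, 6.9]
width: 0.773
```

```bash
python3 go.py
```

```text
t 3.0 p [462.1 348.8  22.2] jaw 30.0 w 68.0 F [-1.9  0.9  6.9] q [0.63 0.68 1.83 0.   0.63 0.1 ]
```

send_rows --targets '[{"gripper":-1,"dx":0,"dy":0,"dz":0,"twist":0},{"gripper":-1,"dx":0,"dy":0,"dz":0,"twist":0},{"gripper":-1,"dx":0,"dy":0,"dz":0,"twist":0},{"gripper":-1,"dx":0,"dy":0,"dz":0,"twist":-1.57},{"gripper":-1,"dx":0,"dy":0,"dz":0,"twist":-1.57},{"gripper":-1,"dx":0,"dy":0,"dz":0,"twist":-1.57},{"gripper":-1,"dx":0,"dy":0,"dz":0,"twist":-1.57},{"gripper":-1,"dx":0,"dy":0,"dz":0,"twist":-1.57},{"gripper":-1,"dx":0,"dy":0,"dz":0,"twist":-1.57},{"gripper":-1,"dx":0,"dy":0,"dz":0,"twist":-1.57},{"gripper":-1,"dx":0,"dy":0,"dz":0,"twist":-1.57},{"gripper":-1,"dx":0,"dy":0,"dz":0,"twist":-1.57},{"gripper":-1,"dx":0,"dy":0,"dz":0,"twist":-1.57},{"gripper":-1,"dx":0,"dy":0,"dz":0,"twist":-1.57},{"gripper":0.8,"dx":0,"dy":0,"dz":0,"twist":-1.57},{"gripper":0.8,"dx":0,"dy":0,"dz":0,"twist":-1.57},{"gripper":0.8,"dx":0,"dy":0,"dz":0,"twist":-1.57},{"gripper":0.8,"dx":0,"dy":0,"dz":0,"twist":-1.57},{"gripper":0.8,"dx":0,"dy":0,"dz":0,"twist":-1.57},{"gripper":0.8,"dx":0,"dy":0,"dz":0,"twist":-1.57}]' --grip_force 10

```text
clock: 5.0
eef_pos: [461.5, 348.2, 21.1]
orientation: [[-0.866, -0.499, -0.0], [-0.499, 0.866, -0.0], [0.0, -0.0, -1.0]]
contact_force: [-0.0, -0.2, -1.2]
width: 0.77
```

```bash
python3 go.py
```

```text
t 5.0 p [461.5 348.2  21.1] jaw 120.0 w 67.7 F [-0.  -0.2 -1.2] q [ 0.63  0.68  1.83 -0.    0.63 -1.47]
```

```bash
python3 go.py 461.5,348.5,121 615.5,109.8,121 615.5,109.8,60 615.5,109.8,36
```

```text
t 5.0 p [461.5 348.2  21.1] jaw 120.0 w 67.7 F [-0.  -0.2 -1.2] q [ 0.63  0.68  1.83 -0.    0.63 -1.47]
(461.5, 348.5, 121.0) dx -0.02 dy 0.02 dz -9.99 twist 0.000
(615.5, 109.8, 121.0) dx -1.44 dy -28.35 dz -9.99 twist 0.000
(615.5, 109.8, 60.0) dx -1.44 dy -28.35 dz -3.89 twist 0.000
(615.5, 109.8, 36.0) dx -1.44 dy -28.35 dz -1.49 twist 0.000
```

send_rows --targets '[{"gripper":0.8,"dx":0,"dy":0,"dz":0,"twist":0},{"gripper":0.8,"dx":0,"dy":0,"dz":-3,"twist":0},{"gripper":0.8,"dx":0,"dy":0,"dz":-7,"twist":0},{"gripper":0.8,"dx":0,"dy":0,"dz":-10,"twist":0},{"gripper":0.8,"dx":-0.2,"dy":-3,"dz":-10,"twist":0},{"gripper":0.8,"dx":-0.4,"dy":-7,"dz":-10,"twist":0},{"gripper":0.8,"dx":-0.6,"dy":-11,"dz":-10,"twist":0},{"gripper":0.8,"dx":-0.8,"dy":-15,"dz":-10,"twist":0},{"gripper":0.8,"dx":-1,"dy":-19,"dz":-10,"twist":0},{"gripper":0.8,"dx":-1.2,"dy":-23,"dz":-10,"twist":0},{"gripper":0.8,"dx":-1.44,"dy":-27,"dz":-10,"twist":0},{"gripper":0.8,"dx":-1.44,"dy":-28.35,"dz":-10,"twist":0},{"gripper":0.8,"dx":-1.44,"dy":-28.35,"dz":-10,"twist":0},{"gripper":0.8,"dx":-1.44,"dy":-28.35,"dz":-6,"twist":0},{"gripper":0.8,"dx":-1.44,"dy":-28.35,"dz":-3.5,"twist":0},{"gripper":0.8,"dx":-1.44,"dy":-28.35,"dz":-2.5,"twist":0},{"gripper":0.8,"dx":-1.44,"dy":-28.35,"dz":-2.5,"twist":0}]' --grip_force 30

```text
clock: 6.7
eef_pos: [613.9, 110.9, 44.8]
orientation: [[-0.866, -0.501, -0.003], [-0.501, 0.866, -0.0], [0.003, 0.001, -1.0]]
contact_force: [0.4, -0.5, -1.7]
width: 0.768
```

```bash
python3 go.py 615.5,109.8,36
```

```text
t 6.7 p [613.9 110.9  44.8] jaw 120.0 w 67.6 F [ 0.4 -0.5 -1.7] q [ 0.16  0.68  1.72  0.    0.74 -1.94]
(615.5, 109.8, 36.0) dx -0.09 dy -0.18 dz 0.88 twist 0.000
```

```bash
python3 - <<'E'
from h import *
s=r.snapshot('top')
for i in range(5):
    r.snapshot('side');print(np.round(r.observe()['eef_pos'],2))
cv2.imwrite('pics/a.png',cv2.resize(r.snapshot('side')['color'][120:260,180:360],(720,560)))
E
python3 go.py 615.5,109.8,36
```

```text
[615.86 110.81  46.94]
[616.35 110.68  47.44]
[616.55 110.54  47.66]
[616.57 110.37  47.67]
[616.46 110.27  47.52]
t 7.0 p [616.3 110.1  47.3] jaw 120.0 w 67.7 F [ 0.6 -0.1 -1.9] q [ 0.16  0.68  1.72 -0.    0.74 -1.94]
(615.5, 109.8, 36.0) dx 0.09 dy 0.01 dz 1.13 twist 0.000
```

View pics/a.png

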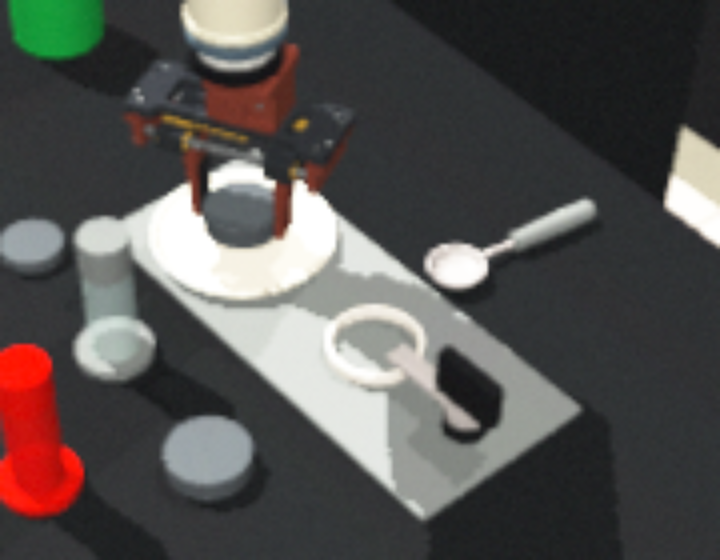

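send_rows --targets '[{"gripper":0.8,"dx":0,"dy":0,"dz":0.4,"twist":0},{"gripper":0.8,"dx":0,"dy":0,"dz":0.8,"twist":0},{"gripper":0.8,"dx":0,"dy":0,"dz":1.1,"twist":0},{"gripper":0.8,"dx":0,"dy":0,"dz":1.2,"twist":0},{"gripper":0.8,"dx":0,"dy":0,"dz":1.2,"twist":0},{"gripper":0.8,"dx":0,"dy":0,"dz":1.2,"twist":0},{"gripper":0.8,"dx":0,"dy":0,"dz":1.2,"twist":0}]'

```text
clock: 7.75
eef_pos: [615.5, 109.8, 34.8]
orientation: [[-0.866, -0.5, -0.001], [-0.5, 0.866, -0.0], [0.001, 0.0, -1.0]]
contact_force: [-3.8, -0.6, 9.7]
width: 0.771
```

```bash
python3 go.py 615.5,109.8,36
```

```text
t 7.8 p [615.5 109.8  34.8] jaw 120.0 w 67.9 F [-3.8 -0.6  9.7] q [ 0.16  0.7   1.72  0.    0.72 -1.94]
(615.5, 109.8, 36.0) dx 0.00 dy -0.00 dz -0.12 twist 0.000
```

```bash
python3 go.py 615.5,109.8,180 453.3,-77,180,30 453.3,-77,21,30
```

```text
t 7.8 p [615.5 109.8  34.8] jaw 120.0 w 67.9 F [-3.8 -0.6  9.7] q [ 0.16  0.7   1.72  0.    0.72 -1.94]
(615.5, 109.8, 180.0) dx 0.01 dy 0.00 dz -14.52 twist 0.000
(453.3, -77.0, 180.0, 30.0) dx 23.39 dy -8.08 dz -14.51 twist 1.570
(453.3, -77.0, 21.0, 30.0) dx 23.38 dy -8.08 dz 1.39 twist 1.570
```

send_rows --targets '[{"gripper":-1,"dx":0,"dy":0,"dz":0,"twist":0},{"gripper":-1,"dx":0,"dy":0,"dz":0,"twist":0},{"gripper":-1,"dx":0,"dy":0,"dz":0,"twist":0},{"gripper":-1,"dx":0,"dy":0,"dz":-3,"twist":0},{"gripper":-1,"dx":0,"dy":0,"dz":-8,"twist":0},{"gripper":-1,"dx":0,"dy":0,"dz":-14.5,"twist":0},{"gripper":-1,"dx":0,"dy":0,"dz":-14.5,"twist":0},{"gripper":-1,"dx":23.4,"dy":-8.1,"dz":-14.5,"twist":1.57},{"gripper":-1,"dx":23.4,"dy":-8.1,"dz":-14.5,"twist":1.57},{"gripper":-1,"dx":23.4,"dy":-8.1,"dz":-14.5,"twist":1.57},{"gripper":-1,"dx":23.4,"dy":-8.1,"dz":-14.5,"twist":1.57},{"gripper":-1,"dx":23.4,"dy":-8.1,"dz":-14.5,"twist":1.57},{"gripper":-1,"dx":23.4,"dy":-8.1,"dz":-14.5,"twist":1.57},{"gripper":-1,"dx":23.4,"dy":-8.1,"dz":-14.5,"twist":1.57},{"gripper":-1,"dx":23.4,"dy":-8.1,"dz":-14.5,"twist":1.57},{"gripper":-1,"dx":23.4,"dy":-8.1,"dz":-14.5,"twist":1.57},{"gripper":-1,"dx":23.4,"dy":-8.1,"dz":-14.5,"twist":1.57},{"gripper":-1,"dx":23.4,"dy":-8.1,"dz":-14.5,"twist":1.57},{"gripper":-1,"dx":23.4,"dy":-8.1,"dz":-14.5,"twist":1.57},{"gripper":-1,"dx":23.4,"dy":-8.1,"dz":-14.5,"twist":1.57}]' --grip_force 10

```text
clock: 9.75
eef_pos: [453.2, -77.1, 178.8]
orientation: [[-0.502, 0.865, -0.001], [0.865, 0.502, 0.0], [0.0, -0.0, -1.0]]
contact_force: [0.7, 0.5, 0.3]
width: 1.0
```

```bash
python3 - <<'E'
from h import *
import time
s=snap('side');cv2.imwrite('pics/b.png',cv2.resize(s['color'][120:340,140:400],(780,600)))
t=snap('top','bt.png')
E
python3 go.py 453.3,-77,180,30 453.3,-77,21,30
```

```text
t 9.8 p [453.3 -77.1 178.9] jaw 30.1 w 88.1 F [-0.   0.9  0.8] q [-0.19  0.27  2.03 -0.    0.84 -0.72]
(453.3, -77.0, 180.0, 30.0) dx 0.01 dy 0.01 dz -0.11 twist 0.002
(453.3, -77.0, 21.0, 30.0) dx 0.01 dy 0.01 dz 15.79 twist 0.002
```

View pics/b.png

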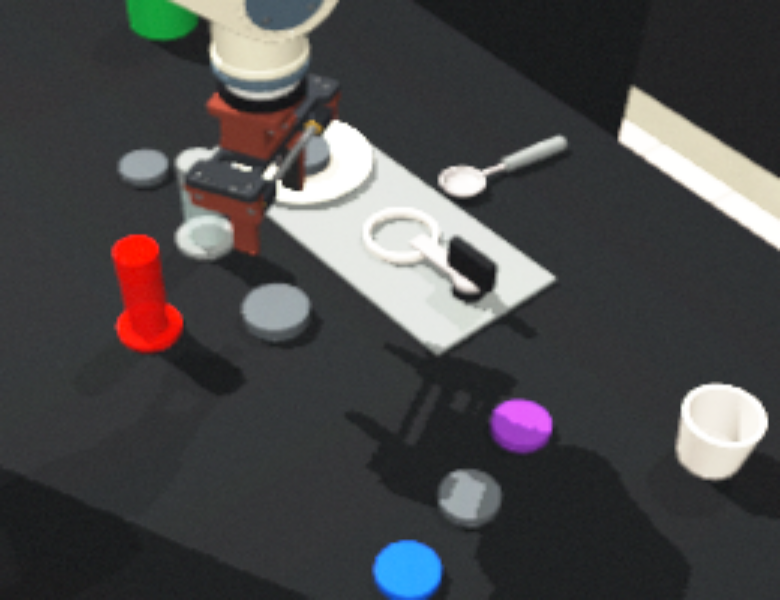

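View pics/bt.png

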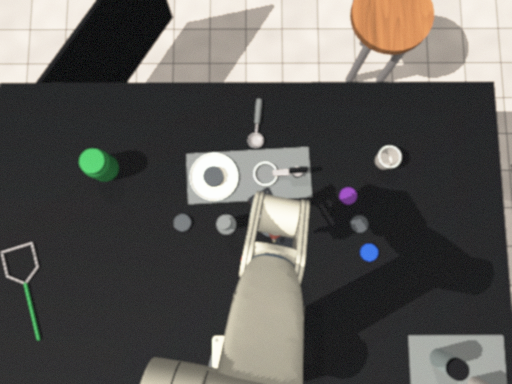

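send_rows --targets '[{"gripper":-1,"dx":0,"dy":0,"dz":5,"twist":0},{"gripper":-1,"dx":0,"dy":0,"dz":10,"twist":0},{"gripper":-1,"dx":0,"dy":0,"dz":13,"twist":0},{"gripper":-1,"dx":0,"dy":0,"dz":14.5,"twist":0},{"gripper":-1,"dx":0,"dy":0,"dz":15.8,"twist":0},{"gripper":-1,"dx":0,"dy":0,"dz":15.8,"twist":0},{"gripper":-1,"dx":0,"dy":0,"dz":15.8,"twist":0},{"gripper":0.8,"dx":0,"dy":0,"dz":15.8,"twist":0},{"gripper":0.8,"dx":0,"dy":0,"dz":15.8,"twist":0},{"gripper":0.8,"dx":0,"dy":0,"dz":15.8,"twist":0},{"gripper":0.8,"dx":0,"dy":0,"dz":15.8,"twist":0},{"gripper":0.8,"dx":0,"dy":0,"dz":15.8,"twist":0},{"gripper":-1,"dx":0,"dy":0,"dz":15.8,"twist":0},{"gripper":-1,"dx":0,"dy":0,"dz":15.8,"twist":0},{"gripper":-1,"dx":0,"dy":0,"dz":15.8,"twist":0}]' --grip_force 10

```text
clock: 11.35
eef_pos: [453.4, -77.2, 21.2]
orientation: [[-0.5, 0.866, -0.0], [0.866, 0.5, 0.0], [0.0, -0.0, -1.0]]
contact_force: [-0.5, 0.1, -0.9]
width: 0.986
```

send_rows --targets '[{"gripper":-1,"dx":0,"dy":0,"dz":0,"twist":1.57},{"gripper":-1,"dx":0,"dy":0,"dz":0,"twist":1.57},{"gripper":-1,"dx":0,"dy":0,"dz":0,"twist":1.57},{"gripper":-1,"dx":0,"dy":0,"dz":0,"twist":1.57},{"gripper":-1,"dx":0,"dy":0,"dz":0,"twist":1.57},{"gripper":-1,"dx":0,"dy":0,"dz":0,"twist":1.57},{"gripper":-1,"dx":0,"dy":0,"dz":0,"twist":1.57},{"gripper":-1,"dx":0,"dy":0,"dz":0,"twist":1.57},{"gripper":-1,"dx":0,"dy":0,"dz":0,"twist":1.57},{"gripper":-1,"dx":0,"dy":0,"dz":0,"twist":1.57},{"gripper":-1,"dx":0,"dy":0,"dz":0,"twist":1.57},{"gripper":0.8,"dx":0,"dy":0,"dz":0,"twist":1.57},{"gripper":0.8,"dx":0,"dy":0,"dz":0,"twist":1.57},{"gripper":0.8,"dx":0,"dy":0,"dz":0,"twist":1.57},{"gripper":0.8,"dx":0,"dy":0,"dz":0,"twist":1.57},{"gripper":0.8,"dx":0,"dy":0,"dz":0,"twist":1.57},{"gripper":0.8,"dx":0,"dy":0,"dz":0,"twist":1.57}]' --grip_force 10

```text
clock: 13.05
eef_pos: [453.3, -77.1, 21.1]
orientation: [[0.865, 0.501, -0.0], [0.501, -0.865, 0.0], [-0.0, -0.0, -1.0]]
contact_force: [-0.1, -0.6, -0.4]
width: 0.771
```

```bash
python3 go.py 453.3,-77,131 615.5,109.8,131 615.5,109.8,66 615.5,109.8,56; python3 - <<'E'
from h import *
s=snap('side');cv2.imwrite('pics/d.png',cv2.resize(s['color'][120:340,140:400],(780,600)))
E
```

```text
t 13.1 p [453.3 -77.1  21.1] jaw -59.9 w 67.9 F [-0.1 -0.6 -0.4] q [-0.19  0.59  2.09 -0.    0.47  0.85]
(453.3, -77.0, 131.0) dx 0.01 dy -0.01 dz -10.99 twist 0.000
(615.5, 109.8, 131.0) dx 23.40 dy -8.05 dz -10.99 twist 0.000
(615.5, 109.8, 66.0) dx 23.41 dy -8.04 dz -4.49 twist 0.000
(615.5, 109.8, 56.0) dx 23.41 dy -8.04 dz -3.49 twist 0.000
```

send_rows --targets '[{"gripper":0.8,"dx":0,"dy":0,"dz":0,"twist":0},{"gripper":0.8,"dx":0,"dy":0,"dz":-3,"twist":0},{"gripper":0.8,"dx":0,"dy":0,"dz":-7,"twist":0},{"gripper":0.8,"dx":0,"dy":0,"dz":-11,"twist":0},{"gripper":0.8,"dx":0,"dy":0,"dz":-15,"twist":0},{"gripper":0.8,"dx":3,"dy":-1,"dz":-15,"twist":0},{"gripper":0.8,"dx":7,"dy":-2.4,"dz":-15,"twist":0},{"gripper":0.8,"dx":11,"dy":-3.8,"dz":-15,"twist":0},{"gripper":0.8,"dx":15,"dy":-5.2,"dz":-15,"twist":0},{"gripper":0.8,"dx":19,"dy":-6.5,"dz":-15,"twist":0},{"gripper":0.8,"dx":22,"dy":-7.6,"dz":-15,"twist":0},{"gripper":0.8,"dx":23.41,"dy":-8.04,"dz":-14,"twist":0},{"gripper":0.8,"dx":23.41,"dy":-8.04,"dz":-11,"twist":0},{"gripper":0.8,"dx":23.41,"dy":-8.04,"dz":-8,"twist":0},{"gripper":0.8,"dx":23.41,"dy":-8.04,"dz":-6,"twist":0},{"gripper":0.8,"dx":23.41,"dy":-8.04,"dz":-4.7,"twist":0},{"gripper":0.8,"dx":23.41,"dy":-8.04,"dz":-4.5,"twist":0},{"gripper":0.8,"dx":23.41,"dy":-8.04,"dz":-4.5,"twist":0},{"gripper":0.8,"dx":23.41,"dy":-8.04,"dz":-4.5,"twist":0},{"gripper":0.8,"dx":23.41,"dy":-8.04,"dz":-4.5,"twist":0}]' --grip_force 30

```text
clock: 15.1
eef_pos: [616.6, 109.7, 67.4]
orientation: [[0.865, 0.501, 0.002], [0.501, -0.865, 0.0], [0.002, 0.001, -1.0]]
contact_force: [-0.0, -0.4, -1.4]
width: 0.764
```

```bash
python3 - <<'E'
from h import *
s=snap('side');cv2.imwrite('pics/d.png',cv2.resize(s['color'][120:340,140:400],(780,600)))
E
python3 go.py  615.5,109.8,66 615.5,109.8,56
```

```text
t 15.2 p [616.4 109.8  67.3] jaw -59.9 w 67.8 F [ 1.  -1.  -1.6] q [ 0.16  0.65  1.71 -0.    0.77  1.2 ]
(615.5, 109.8, 66.0) dx -0.08 dy -0.05 dz 0.13 twist 0.000
(615.5, 109.8, 56.0) dx -0.08 dy -0.05 dz 1.13 twist 0.000
```

View pics/d.png

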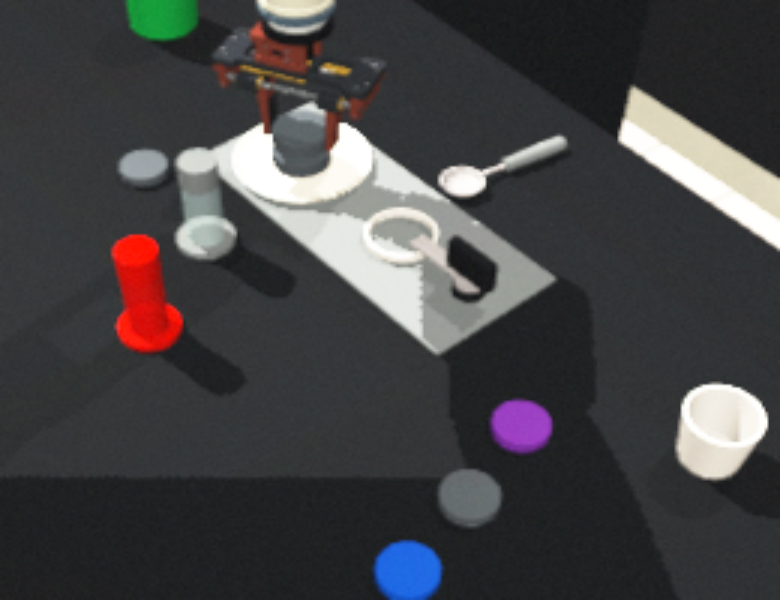

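send_rows --targets '[{"gripper":0.8,"dx":0,"dy":0,"dz":0.4,"twist":0},{"gripper":0.8,"dx":0,"dy":0,"dz":0.8,"twist":0},{"gripper":0.8,"dx":0,"dy":0,"dz":1.1,"twist":0},{"gripper":0.8,"dx":0,"dy":0,"dz":1.2,"twist":0},{"gripper":0.8,"dx":0,"dy":0,"dz":1.2,"twist":0},{"gripper":0.8,"dx":0,"dy":0,"dz":1.2,"twist":0},{"gripper":0.8,"dx":0,"dy":0,"dz":1.2,"twist":0}]'

```text
clock: 15.85
eef_pos: [615.6, 109.7, 54.9]
orientation: [[0.865, 0.501, -0.0], [0.501, -0.865, -0.0], [-0.0, 0.0, -1.0]]
contact_force: [-3.7, -0.7, 8.0]
width: 0.767
```

```bash
python3 go.py 615.5,109.8,180 464.2,208.8,180 464.2,208.8,21
```

```text
t 15.8 p [615.6 109.7  54.9] jaw -59.9 w 67.5 F [-3.7 -0.7  8. ] q [ 0.16  0.67  1.72 -0.    0.75  1.2 ]
(615.5, 109.8, 180.0) dx -0.01 dy -0.01 dz -12.51 twist 0.000
(464.2, 208.8, 180.0) dx -8.14 dy -16.17 dz -12.51 twist 0.000
(464.2, 208.8, 21.0) dx -8.14 dy -16.17 dz 3.39 twist 0.000
```

send_rows --targets '[{"gripper":-1,"dx":0,"dy":0,"dz":0,"twist":0},{"gripper":-1,"dx":0,"dy":0,"dz":0,"twist":0},{"gripper":-1,"dx":0,"dy":0,"dz":0,"twist":0},{"gripper":-1,"dx":0,"dy":0,"dz":-3,"twist":0},{"gripper":-1,"dx":0,"dy":0,"dz":-8,"twist":0},{"gripper":-1,"dx":0,"dy":0,"dz":-12.5,"twist":0},{"gripper":-1,"dx":-8.14,"dy":-16.17,"dz":-12.5,"twist":0},{"gripper":-1,"dx":-8.14,"dy":-16.17,"dz":-12.5,"twist":0},{"gripper":-1,"dx":-8.14,"dy":-16.17,"dz":-12.5,"twist":0},{"gripper":-1,"dx":-8.14,"dy":-16.17,"dz":-12.5,"twist":0},{"gripper":-1,"dx":-8.14,"dy":-16.17,"dz":-12.5,"twist":0},{"gripper":-1,"dx":-8.14,"dy":-16.17,"dz":-12.5,"twist":0},{"gripper":-1,"dx":-8.14,"dy":-16.17,"dz":-12.5,"twist":0},{"gripper":-1,"dx":-8.14,"dy":-16.17,"dz":-12.5,"twist":0}]' --grip_force 10

```text
clock: 17.25
eef_pos: [465.4, 208.4, 179.1]
orientation: [[0.866, 0.5, 0.0], [0.5, -0.866, 0.0], [0.0, 0.0, -1.0]]
contact_force: [-0.8, 0.3, -0.3]
width: 0.999
```

```bash
python3 - <<'E'
from h import *
s=snap('side');cv2.imwrite('pics/e.png',cv2.resize(s['color'][120:340,140:400],(780,600)))
t=snap('top');cv2.imwrite('pics/et.png',cv2.resize(t['color'][130:280,110:390],(784,420),interpolation=cv2.INTER_CUBIC))
E
python3 go.py 464.2,208.8,180 464.2,208.8,21
```

```text
t 17.4 p [465.1 208.3 179. ] jaw -60.0 w 88.1 F [ 1.1 -0.1 -0.2] q [ 0.4   0.34  1.93 -0.    0.87  1.45]
(464.2, 208.8, 180.0) dx -0.06 dy -0.09 dz -0.10 twist 0.000
(464.2, 208.8, 21.0) dx -0.06 dy -0.09 dz 15.80 twist 0.000
```

View pics/e.png

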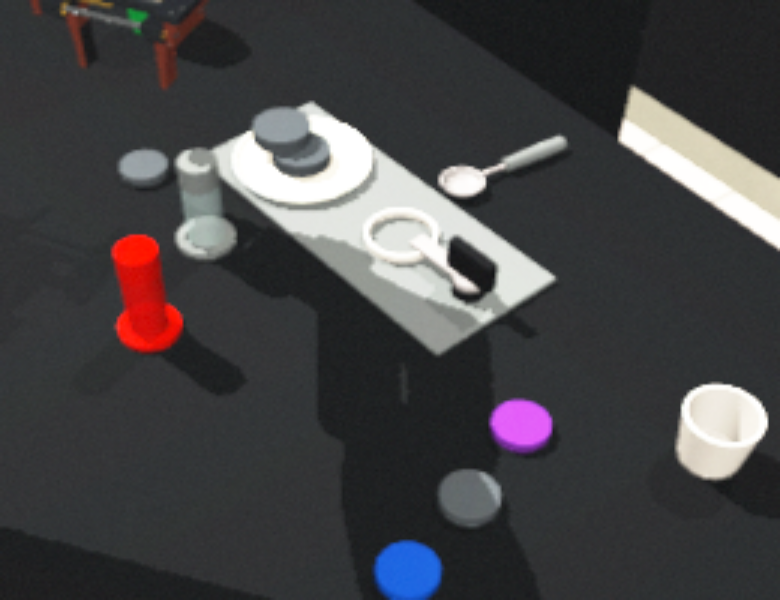

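View pics/et.png

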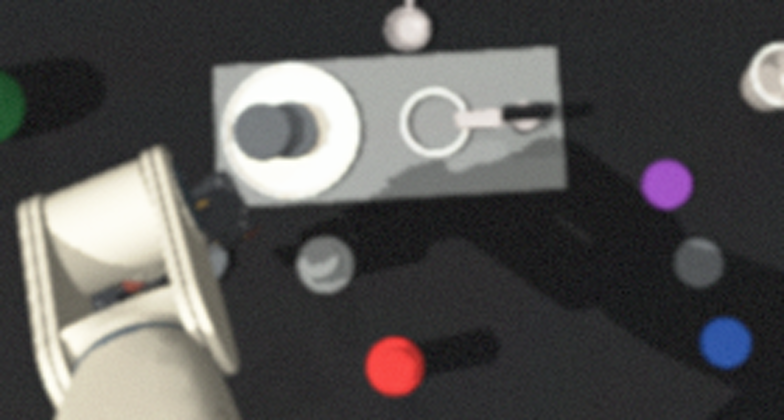

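```bash
cat > stack.py <<'E'
from h import *
def disc(s,z,R,guess):
    # dark disc over white dish, height z: fit circle with known radius through max overlap
    im=s['color'].astype(int).mean(-1)
    best=None
    u,v=np.meshgrid(range(512),range(384))
    V=s['view']
    W=np.zeros((384,512,2))
    Rm=V[:3,:3];c=-Rm.T@V[:3,3]
    d=np.stack([(u-s['cx'])/s['fx'],(v-s['cy'])/s['fy'],np.ones_like(u)],-1)@Rm
    W=c[:2]+d[...,:2]*((z-c[2])/d[...,2])[...,None]
    return W
if __name__=='__main__':
    s=snap('top');P=cloud(s)
    Q=P[(np.hypot(P[...,0]-615,P[...,1]-110)<90)&(s['depth']>0)]
    for lo,hi in((15,22),(33,44),(44,70),(70,90)):
        T=Q[(Q[:,2]>lo)&(Q[:,2]<hi)]
        if len(T)>20: print(lo,hi,len(T),np.median(T[:,2]).round(1),T[:,:2].mean(0).round(1),cv2.minEnclosingCircle(T[:,:2].astype(np.float32)))
E
python3 stack.py
```

```text
15 22 604 17.3 [617.4 101.8] ((615.1365356445312, 110.5230941772461), 88.38748168945312)
33 44 133 35.6 [612.8  97.5] ((607.8912353515625, 117.77625274658203), 44.9834098815918)
44 70 349 54.3 [609.6 138.2] ((610.8190307617188, 138.2616729736328), 34.445404052734375)
```

```bash
python3 go.py 610.3,138.2,180,-90 610.3,138.2,56,-90
```

```text
t 17.4 p [464.9 208.4 179. ] jaw -60.0 w 87.7 F [ 0.6  0.  -0.2] q [ 0.4   0.34  1.93 -0.    0.87  1.45]
(610.3, 138.2, 180.0, -90.0) dx 9.08 dy 13.35 dz -0.10 twist 0.524
(610.3, 138.2, 56.0, -90.0) dx 9.08 dy 13.35 dz 12.30 twist 0.524
```

send_rows --targets '[{"gripper":-1,"dx":9.05,"dy":13.35,"dz":0,"twist":0.524},{"gripper":-1,"dx":9.05,"dy":13.35,"dz":0,"twist":0.524},{"gripper":-1,"dx":9.05,"dy":13.35,"dz":0,"twist":0.524},{"gripper":-1,"dx":9.05,"dy":13.35,"dz":0,"twist":0.524},{"gripper":-1,"dx":9.05,"dy":13.35,"dz":0,"twist":0.524},{"gripper":-1,"dx":9.05,"dy":13.35,"dz":0,"twist":0.524},{"gripper":-1,"dx":9.05,"dy":13.35,"dz":0,"twist":0.524},{"gripper":-1,"dx":9.05,"dy":13.35,"dz":4,"twist":0.524},{"gripper":-1,"dx":9.05,"dy":13.35,"dz":8,"twist":0.524},{"gripper":-1,"dx":9.05,"dy":13.35,"dz":11,"twist":0.524},{"gripper":-1,"dx":9.05,"dy":13.35,"dz":12.2,"twist":0.524},{"gripper":-1,"dx":9.05,"dy":13.35,"dz":12.2,"twist":0.524},{"gripper":-1,"dx":9.05,"dy":13.35,"dz":12.2,"twist":0.524}]' --grip_force 10

```text
clock: 18.7
eef_pos: [610.0, 139.2, 58.4]
orientation: [[1.0, 0.002, 0.001], [0.002, -1.0, 0.0], [0.001, -0.0, -1.0]]
contact_force: [0.1, 0.3, -0.0]
width: 1.001
```

```bash
python3 - <<'E'
from h import *
s=snap('side');cv2.imwrite('pics/f.png',cv2.resize(s['color'][130:240,180:330],(750,550)))
E
python3 go.py 610.3,138.2,56,-90
```

```text
t 18.8 p [610.5 139.2  58.9] jaw -89.9 w 88.2 F [-0.7 -0.4  0.2] q [ 0.21  0.66  1.72 -0.    0.76  1.77]
(610.3, 138.2, 56.0, -90.0) dx -0.02 dy 0.10 dz 0.29 twist 0.002
```

View pics/f.png

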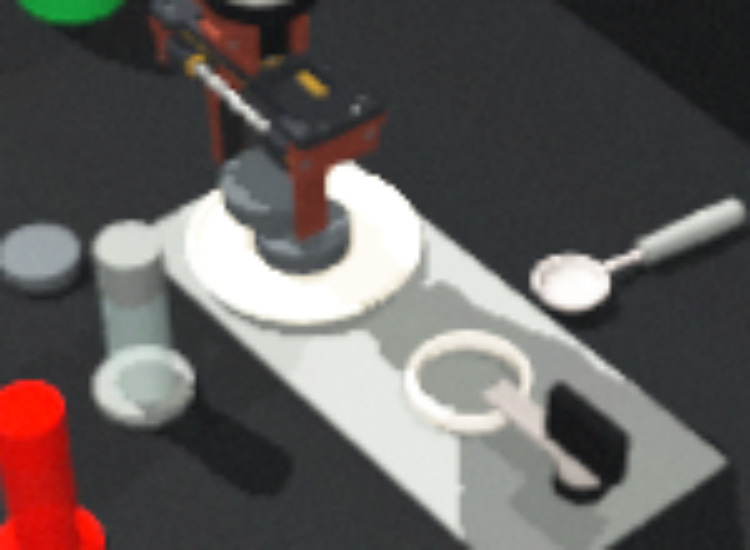

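send_rows --targets '[{"gripper":0.8,"dx":0,"dy":0,"dz":0.2,"twist":0},{"gripper":0.8,"dx":0,"dy":0,"dz":0.2,"twist":0},{"gripper":0.8,"dx":0,"dy":0,"dz":0.2,"twist":0},{"gripper":0.8,"dx":0,"dy":0,"dz":0.2,"twist":0},{"gripper":0.8,"dx":0,"dy":0,"dz":0.2,"twist":0},{"gripper":0.8,"dx":0,"dy":0,"dz":0.2,"twist":0}]' --grip_force 30

```text
clock: 19.35
eef_pos: [610.0, 138.8, 56.0]
orientation: [[1.0, 0.001, 0.001], [0.001, -1.0, 0.0], [0.001, -0.0, -1.0]]
contact_force: [-1.0, 0.6, 6.0]
width: 0.767
```

send_rows --targets '[{"gripper":0.8,"dx":0,"dy":0,"dz":-0.8,"twist":0},{"gripper":0.8,"dx":0,"dy":0,"dz":-2,"twist":0},{"gripper":0.8,"dx":0.2,"dy":1,"dz":-2,"twist":0},{"gripper":0.8,"dx":0.4,"dy":2,"dz":-2,"twist":0},{"gripper":0.8,"dx":0.5,"dy":2.84,"dz":-2,"twist":0},{"gripper":0.8,"dx":0.5,"dy":2.84,"dz":-2,"twist":0},{"gripper":0.8,"dx":0.5,"dy":2.84,"dz":-2,"twist":0},{"gripper":0.8,"dx":0.5,"dy":2.84,"dz":-2,"twist":0},{"gripper":0.8,"dx":0.5,"dy":2.84,"dz":-2,"twist":0}]' --grip_force 30

```text
clock: 20.25
eef_pos: [614.4, 110.5, 75.0]
orientation: [[1.0, 0.001, -0.0], [0.001, -1.0, -0.0], [-0.0, 0.0, -1.0]]
contact_force: [0.2, 0.4, -1.6]
width: 0.769
```

```bash
python3 - <<'E'
from h import *
s=snap('side');cv2.imwrite('pics/g.png',cv2.resize(s['color'][130:240,180:330],(750,550)))
E
python3 go.py 615.5,109.8,57,-90
```

```text
t 20.3 p [614.4 110.6  75.1] jaw -89.9 w 67.3 F [-0.3 -0.2 -1.4] q [0.16 0.64 1.72 0.   0.79 1.73]
(615.5, 109.8, 57.0, -90.0) dx 0.11 dy 0.08 dz 1.81 twist 0.001
```

View pics/g.png

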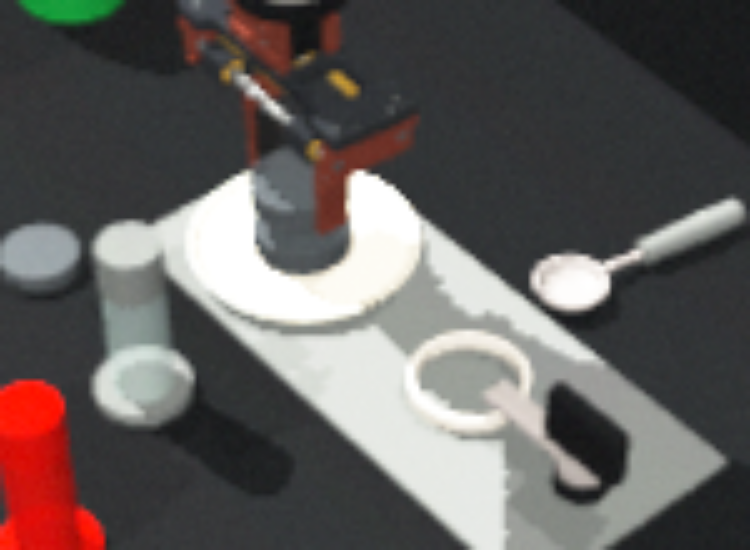

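send_rows --targets '[{"gripper":0.8,"dx":0.11,"dy":0.08,"dz":0.8,"twist":0},{"gripper":0.8,"dx":0.11,"dy":0.08,"dz":1.5,"twist":0},{"gripper":0.8,"dx":0.11,"dy":0.08,"dz":1.9,"twist":0},{"gripper":0.8,"dx":0.11,"dy":0.08,"dz":1.95,"twist":0},{"gripper":0.8,"dx":0.11,"dy":0.08,"dz":1.95,"twist":0},{"gripper":-1,"dx":0.11,"dy":0.08,"dz":1.95,"twist":0},{"gripper":-1,"dx":0.11,"dy":0.08,"dz":1.95,"twist":0},{"gripper":-1,"dx":0.11,"dy":0.08,"dz":1.95,"twist":0},{"gripper":-1,"dx":0.11,"dy":0.08,"dz":3,"twist":0},{"gripper":-1,"dx":0.11,"dy":0.08,"dz":3.7,"twist":0},{"gripper":-1,"dx":0.11,"dy":0.08,"dz":3.7,"twist":0},{"gripper":-1,"dx":0.11,"dy":0.08,"dz":3.7,"twist":0},{"gripper":0.8,"dx":0.11,"dy":0.08,"dz":3.7,"twist":0},{"gripper":0.8,"dx":0.11,"dy":0.08,"dz":3.7,"twist":0},{"gripper":0.8,"dx":0.11,"dy":0.08,"dz":3.7,"twist":0},{"gripper":0.8,"dx":0.11,"dy":0.08,"dz":3.7,"twist":0},{"gripper":0.8,"dx":0.11,"dy":0.08,"dz":3.7,"twist":0},{"gripper":-1,"dx":0.11,"dy":0.08,"dz":3.7,"twist":0},{"gripper":-1,"dx":0.11,"dy":0.08,"dz":3.7,"twist":0},{"gripper":-1,"dx":0.11,"dy":0.08,"dz":3.7,"twist":0}]' --grip_force 10

```text
clock: 22.3
eef_pos: [615.6, 109.4, 38.1]
orientation: [[1.0, 0.001, -0.0], [0.001, -1.0, -0.0], [-0.0, 0.0, -1.0]]
contact_force: [-0.4, 0.3, 0.1]
width: 0.989
```

```bash
python3 go.py 615.5,109.8,38,0
```

```text
t 22.3 p [615.6 109.4  38.1] jaw -90.0 w 87.0 F [-0.4  0.3  0.1] q [ 0.16  0.7   1.72 -0.    0.73  1.73]
(615.5, 109.8, 38.0, 0.0) dx -0.01 dy -0.04 dz 0.01 twist -1.570
```

send_rows --targets '[{"gripper":-1,"dx":0,"dy":0,"dz":0,"twist":-1.57},{"gripper":-1,"dx":0,"dy":0,"dz":0,"twist":-1.57},{"gripper":-1,"dx":0,"dy":0,"dz":0,"twist":-1.57},{"gripper":-1,"dx":0,"dy":0,"dz":0,"twist":-1.57},{"gripper":-1,"dx":0,"dy":0,"dz":0,"twist":-1.57},{"gripper":-1,"dx":0,"dy":0,"dz":0,"twist":-1.57},{"gripper":-1,"dx":0,"dy":0,"dz":0,"twist":-1.57},{"gripper":-1,"dx":0,"dy":0,"dz":0,"twist":-1.57},{"gripper":-1,"dx":0,"dy":0,"dz":0,"twist":-1.57},{"gripper":-1,"dx":0,"dy":0,"dz":0,"twist":-1.57},{"gripper":-1,"dx":0,"dy":0,"dz":0,"twist":-1.57},{"gripper":0.8,"dx":0,"dy":0,"dz":0,"twist":-1.57},{"gripper":0.8,"dx":0,"dy":0,"dz":0,"twist":-1.57},{"gripper":0.8,"dx":0,"dy":0,"dz":0,"twist":-1.57},{"gripper":0.8,"dx":0,"dy":0,"dz":0,"twist":-1.57},{"gripper":0.8,"dx":0,"dy":0,"dz":0,"twist":-1.57},{"gripper":-1,"dx":0,"dy":0,"dz":0,"twist":-1.57},{"gripper":-1,"dx":0,"dy":0,"dz":0,"twist":-1.57},{"gripper":-1,"dx":0,"dy":0,"dz":0,"twist":-1.57}]' --grip_force 10

```text
clock: 24.2
eef_pos: [615.6, 109.5, 38.2]
orientation: [[0.0, 1.0, -0.0], [1.0, -0.0, -0.0], [-0.0, -0.0, -1.0]]
contact_force: [-0.3, -0.1, -0.4]
width: 0.985
```

```bash
python3 go.py 615.5,109.8,180,0 464.2,208.8,180,-30  464.2,208.8,21,-30; python3 - <<'E'
from h import *
s=snap('side');cv2.imwrite('pics/g2.png',cv2.resize(s['color'][130:240,180:330],(750,550)))
E
```

```text
t 24.2 p [615.6 109.5  38.2] jaw -0.0 w 86.7 F [-0.3 -0.1 -0.4] q [0.16 0.7  1.72 0.   0.73 0.16]
(615.5, 109.8, 180.0, 0.0) dx 0.03 dy -0.01 dz -14.18 twist -0.000
(464.2, 208.8, 180.0, -30.0) dx 9.93 dy -15.14 dz -14.18 twist 0.524
(464.2, 208.8, 21.0, -30.0) dx 9.93 dy -15.14 dz 1.72 twist 0.524
```

View pics/g2.png

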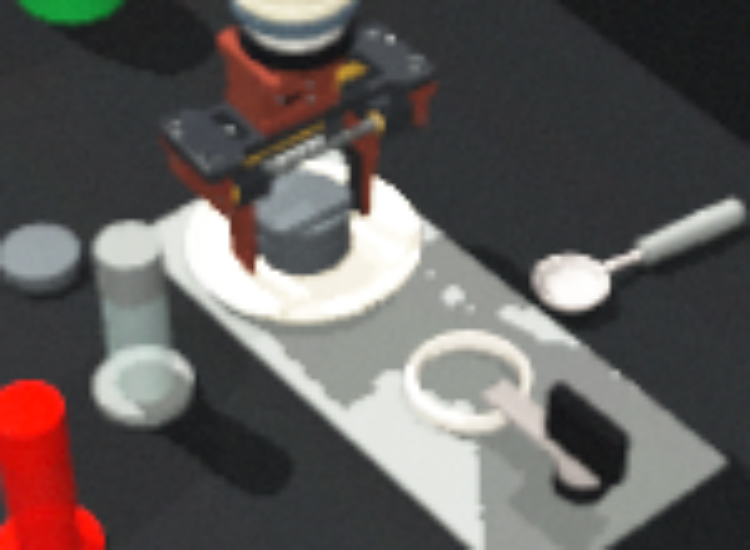

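send_rows --targets '[{"gripper":-1,"dx":0,"dy":0,"dz":-4,"twist":0},{"gripper":-1,"dx":0,"dy":0,"dz":-9,"twist":0},{"gripper":-1,"dx":0,"dy":0,"dz":-14.2,"twist":0},{"gripper":-1,"dx":9.93,"dy":-15.14,"dz":-14.2,"twist":0.524},{"gripper":-1,"dx":9.93,"dy":-15.14,"dz":-14.2,"twist":0.524},{"gripper":-1,"dx":9.93,"dy":-15.14,"dz":-14.2,"twist":0.524},{"gripper":-1,"dx":9.93,"dy":-15.14,"dz":-14.2,"twist":0.524},{"gripper":-1,"dx":9.93,"dy":-15.14,"dz":-14.2,"twist":0.524},{"gripper":-1,"dx":9.93,"dy":-15.14,"dz":-14.2,"twist":0.524},{"gripper":-1,"dx":9.93,"dy":-15.14,"dz":-14.2,"twist":0.524},{"gripper":-1,"dx":9.93,"dy":-15.14,"dz":-14.2,"twist":0.524}]' --grip_force 10

```text
clock: 25.35
eef_pos: [465.3, 208.3, 180.2]
orientation: [[0.501, 0.865, 0.0], [0.865, -0.501, 0.0], [0.0, 0.0, -1.0]]
contact_force: [-0.6, -0.1, 0.6]
width: 0.997
```

```bash
python3 - <<'E'
from h import *
t=snap('top');cv2.imwrite('pics/ht.png',cv2.resize(t['color'][130:280,110:390],(784,420),interpolation=cv2.INTER_CUBIC))
s=snap('side');cv2.imwrite('pics/h.png',cv2.resize(s['color'][120:340,140:400],(780,600)))
E
python3 stack.py
python3 go.py 464.2,208.8,180,-30  464.2,208.8,21,-30
```

```text
15 22 657 17.3 [615.8 107.6] ((617.9208984375, 108.46404266357422), 82.58641052246094)
44 70 345 54.3 [614.1 107.4] ((614.3978881835938, 108.01354217529297), 33.90699005126953)
t 25.5 p [464.8 208.3 180. ] jaw -30.1 w 88.1 F [0.3 0.1 0.5] q [ 0.4   0.34  1.93 -0.    0.87  0.92]
(464.2, 208.8, 180.0, -30.0) dx 0.01 dy -0.08 dz 0.00 twist -0.001
(464.2, 208.8, 21.0, -30.0) dx 0.02 dy -0.08 dz 15.90 twist -0.001
```

View pics/h.png

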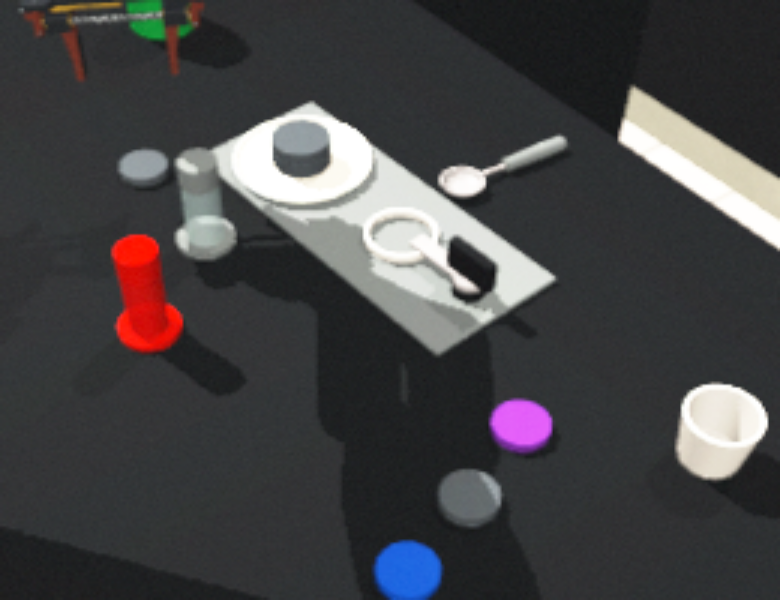

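View pics/ht.png

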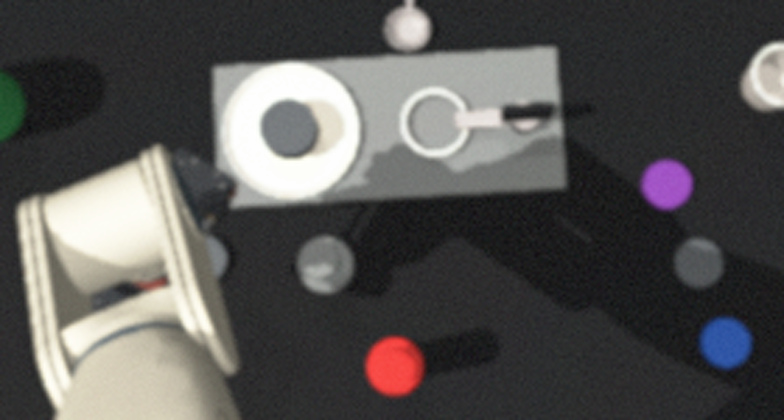

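```bash
cat > cen.py <<'E'
from h import *
from scipy.optimize import minimize
def render_fit(s,h,R,zb=14,c0=(615,110)):
    g=s['color'].astype(float).mean(-1)
    # silhouette of cylinder stack as dark on white
    V=s['view']
    def proj(p):
        q=p@V[:3,:3].T+V[:3,3];return np.stack([q[:,0]/q[:,2]*s['fx']+s['cx'],q[:,1]/q[:,2]*s['fy']+s['cy']],-1)
    a=np.linspace(0,2*np.pi,72,endpoint=False);S=8
    x0,y0=[int(v) for v in proj(np.array([[*c0,30.]]))[0]]
    W=40;crop=g[y0-W:y0+W,x0-W:x0+W]
    up=cv2.resize(crop,None,fx=S,fy=S,interpolation=cv2.INTER_CUBIC)
    dark=(up<120).astype(np.uint8)
    def cost(c):
        P=[]
        for z in (zb,zb+h): P.append(np.stack([c[0]+R*np.cos(a),c[1]+R*np.sin(a),np.full_like(a,z)],-1))
        q=(proj(np.concatenate(P))-[x0-W,y0-W]+.5)*S-.5
        hull=cv2.convexHull(q.astype(np.float32))
        m=np.zeros_like(up,np.uint8);cv2.fillConvexPoly(m,np.round(hull*16).astype(np.int32),1,shift=4)
        z=cv2.dilate(m,np.ones((S*7,S*7)))
        return ((m!=dark)&(z>0)).sum()
    best=min(((cost((x,y)),x,y) for x in np.arange(c0[0]-8,c0[0]+8.1,1) for y in np.arange(c0[1]-8,c0[1]+8.1,1)))
    best=min(((cost((x,y)),x,y) for x in np.arange(best[1]-1,best[1]+1.1,.25) for y in np.arange(best[2]-1,best[2]+1.1,.25)))
    return best
def dish(s):
    g=s['color'].min(-1)
    w=(g>185).astype(np.uint8)
    return w
if __name__=='__main__':
    for n in('top','side'):
        print(n,render_fit(snap(n),40,34))
E
python3 cen.py; python3 base.py | grep 'top \['
```

```text
top (np.int64(22238), np.float64(608.0), np.float64(101.0))
side (np.int64(15872), np.float64(611.75), np.float64(102.25))
top [ 189  152   50   49 1545] [212.8 176.4] enc ((615.456787109375, 109.49349975585938), 82.25396728515625) ell ((615.6383056640625, 109.87239074707031), (160.27212524414062, 161.15243530273438), 56.7988166809082)
top [252 161  37  25 283] [268.8 172.4] enc ((621.900146484375, -77.54166412353516), 59.47117614746094) ell ((625.891845703125, -68.83384704589844), (77.302490234375, 111.25276947021484), 1.669851303100586)
```

```bash
cat > ov.py <<'E'
from h import *
import sys
def ov(name,f,circs,c,W=45,S=8):
    s=snap(name);V=s['view']
    def proj(p):
        q=p@V[:3,:3].T+V[:3,3];return np.stack([q[:,0]/q[:,2]*s['fx']+s['cx'],q[:,1]/q[:,2]*s['fy']+s['cy']],-1)
    a=np.linspace(0,2*np.pi,90)
    x0,y0=[int(v) for v in proj(np.array([c],float))[0]]
    im=cv2.resize(s['color'][y0-W*3//4:y0+W*3//4,x0-W:x0+W],None,fx=S,fy=S,interpolation=cv2.INTER_CUBIC)
    for x,y,z,R,col in circs:
        q=(proj(np.stack([x+R*np.cos(a),y+R*np.sin(a),0*a+z],-1))-[x0-W,y0-W*3//4]+.5)*S-.5
        cv2.polylines(im,[np.round(q).astype(np.int32)],True,col,1)
    cv2.imwrite('pics/'+f,im)
if __name__=='__main__':
    c=(615.5,109.8)
    for n in('top','side'):
        ov(n,n+'_ov.png',[(*c,19,80,(0,0,255)),(*c,54,34,(0,255,0)),(*c,14,34,(255,255,0))],(*c,30))
E
python3 ov.py
```

```text
(no output)
```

View pics/top_ov.png

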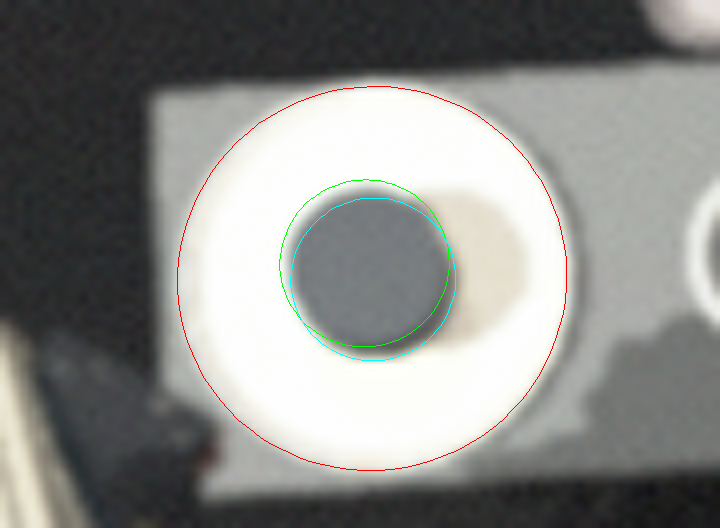

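View pics/side_ov.png

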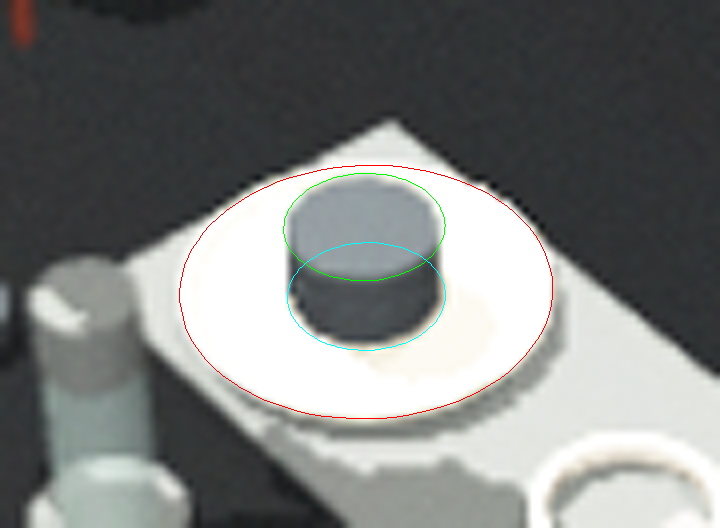

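send_rows --targets '[{"gripper":-1,"dx":0,"dy":0,"dz":5,"twist":0},{"gripper":-1,"dx":0,"dy":0,"dz":10,"twist":0},{"gripper":-1,"dx":0,"dy":0,"dz":13,"twist":0},{"gripper":-1,"dx":0,"dy":0,"dz":14.5,"twist":0},{"gripper":-1,"dx":0,"dy":0,"dz":15.9,"twist":0},{"gripper":-1,"dx":0,"dy":0,"dz":15.9,"twist":0},{"gripper":-1,"dx":0,"dy":0,"dz":15.9,"twist":0},{"gripper":0.8,"dx":0,"dy":0,"dz":15.9,"twist":0},{"gripper":0.8,"dx":0,"dy":0,"dz":15.9,"twist":0},{"gripper":0.8,"dx":0,"dy":0,"dz":15.9,"twist":0},{"gripper":0.8,"dx":0,"dy":0,"dz":15.9,"twist":0},{"gripper":0.8,"dx":0,"dy":0,"dz":15.9,"twist":0},{"gripper":0.8,"dx":0,"dy":0,"dz":15.9,"twist":0},{"gripper":-1,"dx":0,"dy":0,"dz":15.9,"twist":0},{"gripper":-1,"dx":0,"dy":0,"dz":15.9,"twist":0},{"gripper":-1,"dx":0,"dy":0,"dz":15.9,"twist":0}]' --grip_force 10

```text
clock: 27.4
eef_pos: [464.1, 208.7, 21.0]
orientation: [[0.5, 0.866, -0.0], [0.866, -0.5, -0.0], [-0.0, -0.0, -1.0]]
contact_force: [-0.4, 0.7, -0.5]
width: 0.866
```

send_rows --targets '[{"gripper":-1,"dx":0,"dy":0,"dz":0,"twist":-1.57},{"gripper":-1,"dx":0,"dy":0,"dz":0,"twist":-1.57},{"gripper":-1,"dx":0,"dy":0,"dz":0,"twist":-1.57},{"gripper":-1,"dx":0,"dy":0,"dz":0,"twist":-1.57},{"gripper":-1,"dx":0,"dy":0,"dz":0,"twist":-1.57},{"gripper":-1,"dx":0,"dy":0,"dz":0,"twist":-1.57},{"gripper":-1,"dx":0,"dy":0,"dz":0,"twist":-1.57},{"gripper":-1,"dx":0,"dy":0,"dz":0,"twist":-1.57},{"gripper":-1,"dx":0,"dy":0,"dz":0,"twist":-1.57},{"gripper":-1,"dx":0,"dy":0,"dz":0,"twist":-1.57},{"gripper":-1,"dx":0,"dy":0,"dz":0,"twist":-1.57},{"gripper":0.8,"dx":0,"dy":0,"dz":0,"twist":-1.57},{"gripper":0.8,"dx":0,"dy":0,"dz":0,"twist":-1.57},{"gripper":0.8,"dx":0,"dy":0,"dz":0,"twist":-1.57},{"gripper":0.8,"dx":0,"dy":0,"dz":0,"twist":-1.57},{"gripper":0.8,"dx":0,"dy":0,"dz":0,"twist":-1.57},{"gripper":0.8,"dx":0,"dy":0,"dz":0,"twist":-1.57}]' --grip_force 10

```text
clock: 29.1
eef_pos: [464.3, 208.8, 21.2]
orientation: [[-0.865, 0.501, 0.0], [0.501, 0.865, 0.0], [-0.0, 0.0, -1.0]]
contact_force: [-0.4, 0.2, -0.4]
width: 0.638
```

```bash
python3 go.py 464.2,208.8,150 615.6,109.5,150 615.6,109.5,76
```

```text
t 29.1 p [464.3 208.8  21.2] jaw 59.9 w 56.1 F [-0.4  0.2 -0.4] q [ 0.4   0.62  1.98  0.    0.54 -0.65]
(464.2, 208.8, 150.0) dx 0.01 dy -0.01 dz -12.88 twist 0.000
(615.6, 109.5, 150.0) dx -18.07 dy -1.01 dz -12.88 twist 0.000
(615.6, 109.5, 76.0) dx -18.07 dy -1.01 dz -5.48 twist 0.000
```

send_rows --targets '[{"gripper":0.8,"dx":0,"dy":0,"dz":0,"twist":0},{"gripper":0.8,"dx":0,"dy":0,"dz":-3,"twist":0},{"gripper":0.8,"dx":0,"dy":0,"dz":-7,"twist":0},{"gripper":0.8,"dx":0,"dy":0,"dz":-11,"twist":0},{"gripper":0.8,"dx":0,"dy":0,"dz":-13,"twist":0},{"gripper":0.8,"dx":-3,"dy":-0.2,"dz":-13,"twist":0},{"gripper":0.8,"dx":-7,"dy":-0.4,"dz":-13,"twist":0},{"gripper":0.8,"dx":-11,"dy":-0.6,"dz":-13,"twist":0},{"gripper":0.8,"dx":-15,"dy":-0.8,"dz":-13,"twist":0},{"gripper":0.8,"dx":-17.5,"dy":-1.01,"dz":-13,"twist":0},{"gripper":0.8,"dx":-18.07,"dy":-1.01,"dz":-12,"twist":0},{"gripper":0.8,"dx":-18.07,"dy":-1.01,"dz":-9,"twist":0},{"gripper":0.8,"dx":-18.07,"dy":-1.01,"dz":-7,"twist":0},{"gripper":0.8,"dx":-18.07,"dy":-1.01,"dz":-6.2,"twist":0},{"gripper":0.8,"dx":-18.07,"dy":-1.01,"dz":-6.2,"twist":0},{"gripper":0.8,"dx":-18.07,"dy":-1.01,"dz":-6.2,"twist":0},{"gripper":0.8,"dx":-18.07,"dy":-1.01,"dz":-6.2,"twist":0},{"gripper":0.8,"dx":-18.07,"dy":-1.01,"dz":-6.2,"twist":0}]' --grip_force 30

```text
clock: 30.9
eef_pos: [616.1, 109.7, 84.3]
orientation: [[-0.866, 0.501, 0.002], [0.501, 0.866, 0.0], [-0.001, 0.001, -1.0]]
contact_force: [0.2, 0.0, -0.9]
width: 0.627
```

```bash
python3 - <<'E'
from h import *
s=snap('side');cv2.imwrite('pics/i.png',cv2.resize(s['color'][120:340,140:400],(780,600)))
E
python3 go.py 615.6,109.5,76
```

```text
t 30.9 p [616.1 109.7  84.2] jaw 59.9 w 55.6 F [-0.1 -0.3 -0.6] q [ 0.16  0.63  1.71 -0.    0.8  -0.89]
(615.6, 109.5, 76.0) dx 0.03 dy -0.04 dz 0.82 twist 0.000
```

View pics/i.png

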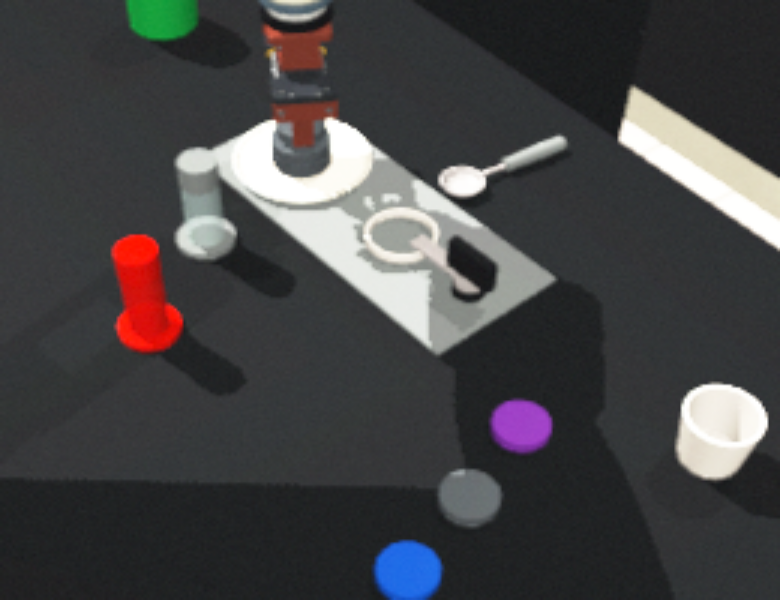

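send_rows --targets '[{"gripper":0.8,"dx":0,"dy":0,"dz":0.4,"twist":0},{"gripper":0.8,"dx":0,"dy":0,"dz":0.7,"twist":0},{"gripper":0.8,"dx":0,"dy":0,"dz":0.93,"twist":0},{"gripper":0.8,"dx":0,"dy":0,"dz":0.93,"twist":0},{"gripper":0.8,"dx":0,"dy":0,"dz":0.93,"twist":0},{"gripper":0.8,"dx":0,"dy":0,"dz":0.93,"twist":0}]'

```text
clock: 31.55
eef_pos: [615.5, 109.5, 75.1]
orientation: [[-0.865, 0.501, -0.0], [0.501, 0.865, -0.0], [0.0, -0.0, -1.0]]
contact_force: [-4.6, -0.2, 11.9]
width: 0.63
```

```bash
python3 go.py 615.6,109.5,76 459.5,-367.5,190,60 459.5,-367.5,21,60
```

```text
t 31.6 p [615.5 109.5  75.1] jaw 59.9 w 55.4 F [-4.6 -0.2 11.9] q [ 0.16  0.64  1.71 -0.    0.79 -0.89]
(615.6, 109.5, 76.0) dx -0.00 dy 0.01 dz -0.09 twist 0.000
(459.5, -367.5, 190.0, 60.0) dx -10.39 dy -49.10 dz -11.49 twist -0.001
(459.5, -367.5, 21.0, 60.0) dx -10.39 dy -49.10 dz 5.41 twist -0.001
```

send_rows --targets '[{"gripper":-1,"dx":0,"dy":0,"dz":0,"twist":0},{"gripper":-1,"dx":0,"dy":0,"dz":0,"twist":0},{"gripper":-1,"dx":0,"dy":0,"dz":0,"twist":0},{"gripper":-1,"dx":0,"dy":0,"dz":-3,"twist":0},{"gripper":-1,"dx":0,"dy":0,"dz":-8,"twist":0},{"gripper":-1,"dx":0,"dy":0,"dz":-11.5,"twist":0},{"gripper":-1,"dx":-10.39,"dy":-49.1,"dz":-11.5,"twist":0},{"gripper":-1,"dx":-10.39,"dy":-49.1,"dz":-11.5,"twist":0},{"gripper":-1,"dx":-10.39,"dy":-49.1,"dz":-11.5,"twist":0},{"gripper":-1,"dx":-10.39,"dy":-49.1,"dz":-11.5,"twist":0},{"gripper":-1,"dx":-10.39,"dy":-49.1,"dz":-11.5,"twist":0},{"gripper":-1,"dx":-10.39,"dy":-49.1,"dz":-11.5,"twist":0},{"gripper":-1,"dx":-10.39,"dy":-49.1,"dz":-11.5,"twist":0},{"gripper":-1,"dx":-10.39,"dy":-49.1,"dz":-11.5,"twist":0},{"gripper":-1,"dx":-10.39,"dy":-49.1,"dz":-11.5,"twist":0},{"gripper":-1,"dx":-10.39,"dy":-49.1,"dz":-11.5,"twist":0},{"gripper":-1,"dx":-10.39,"dy":-49.1,"dz":-11.5,"twist":0},{"gripper":-1,"dx":-10.39,"dy":-49.1,"dz":-11.5,"twist":0},{"gripper":-1,"dx":-10.39,"dy":-49.1,"dz":-11.5,"twist":0},{"gripper":-1,"dx":-10.39,"dy":-49.1,"dz":-11.5,"twist":0}]' --grip_force 10

```text
clock: 33.55
eef_pos: [459.9, -366.0, 188.7]
orientation: [[-0.866, 0.499, -0.0], [0.499, 0.866, 0.0], [0.001, 0.0, -1.0]]
contact_force: [-0.0, 0.2, -0.1]
width: 1.0
```

```bash
python3 - <<'E'
from h import *
t=snap('top','jt.png')
s=snap('side');cv2.imwrite('pics/j.png',cv2.resize(s['color'][120:340,140:400],(780,600)))
E
python3 stack.py
python3 go.py 459.5,-367.5,190,60 459.5,-367.5,21,60
```

```text
15 22 687 17.3 [613.7 107.8] ((614.9190673828125, 113.28191375732422), 86.39620971679688)
44 70 283 64.7 [612.  105.6] ((614.1795654296875, 107.62559509277344), 34.33328628540039)
70 90 65 71.9 [613.9 108.8] ((613.60009765625, 107.17662048339844), 27.331710815429688)
t 33.7 p [ 460.  -366.4  189. ] jaw 60.0 w 87.8 F [-0.4 -0.5  0.4] q [-0.69  0.43  1.75  0.    0.96 -1.74]
(459.5, -367.5, 190.0, 60.0) dx -0.01 dy -0.12 dz -0.10 twist 0.001
(459.5, -367.5, 21.0, 60.0) dx -0.01 dy -0.13 dz 16.80 twist 0.001
```

View pics/j.png

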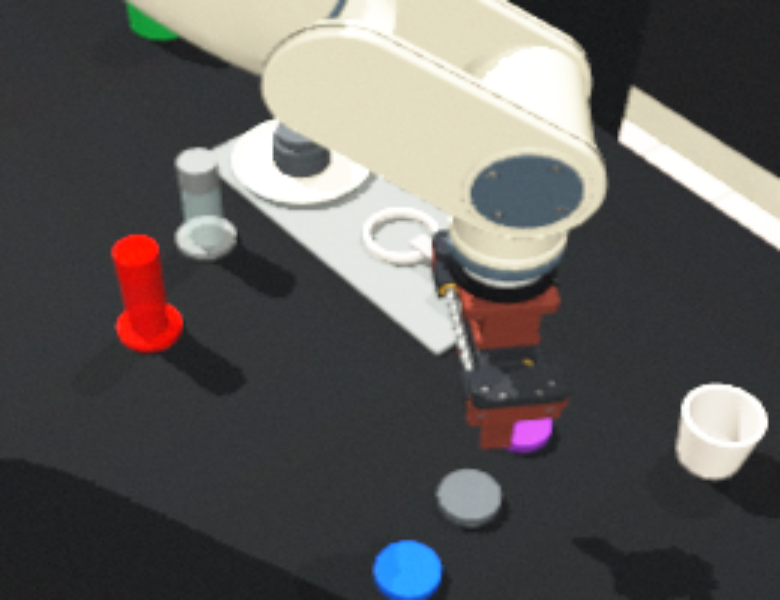

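View pics/jt.png

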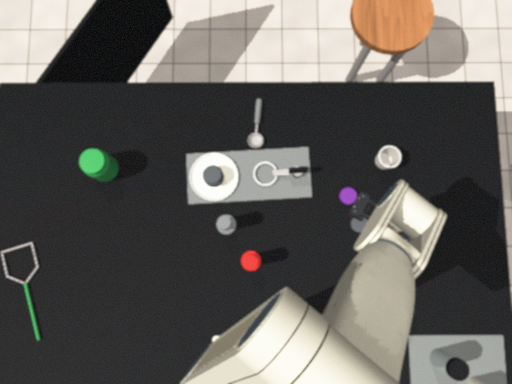

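send_rows --targets '[{"gripper":-1,"dx":0,"dy":-0.1,"dz":5,"twist":0},{"gripper":-1,"dx":0,"dy":-0.1,"dz":10,"twist":0},{"gripper":-1,"dx":0,"dy":-0.1,"dz":13,"twist":0},{"gripper":-1,"dx":0,"dy":-0.1,"dz":15.5,"twist":0},{"gripper":-1,"dx":0,"dy":-0.1,"dz":16.8,"twist":0},{"gripper":-1,"dx":0,"dy":-0.1,"dz":16.8,"twist":0},{"gripper":-1,"dx":0,"dy":-0.1,"dz":16.8,"twist":0},{"gripper":0.8,"dx":0,"dy":-0.1,"dz":16.8,"twist":0},{"gripper":0.8,"dx":0,"dy":-0.1,"dz":16.8,"twist":0},{"gripper":0.8,"dx":0,"dy":-0.1,"dz":16.8,"twist":0},{"gripper":0.8,"dx":0,"dy":-0.1,"dz":16.8,"twist":0},{"gripper":0.8,"dx":0,"dy":-0.1,"dz":16.8,"twist":0},{"gripper":0.8,"dx":0,"dy":-0.1,"dz":16.8,"twist":0},{"gripper":-1,"dx":0,"dy":-0.1,"dz":16.8,"twist":0},{"gripper":-1,"dx":0,"dy":-0.1,"dz":16.8,"twist":0},{"gripper":-1,"dx":0,"dy":-0.1,"dz":16.8,"twist":0}]' --grip_force 10

```text
clock: 35.3
eef_pos: [458.8, -368.3, 20.6]
orientation: [[-0.865, 0.501, -0.0], [0.501, 0.865, 0.0], [0.0, 0.0, -1.0]]
contact_force: [0.5, -0.6, -0.5]
width: 0.869
```

send_rows --targets '[{"gripper":-1,"dx":0,"dy":0,"dz":0,"twist":1.57},{"gripper":-1,"dx":0,"dy":0,"dz":0,"twist":1.57},{"gripper":-1,"dx":0,"dy":0,"dz":0,"twist":1.57},{"gripper":-1,"dx":0,"dy":0,"dz":0,"twist":1.57},{"gripper":-1,"dx":0,"dy":0,"dz":0,"twist":1.57},{"gripper":-1,"dx":0,"dy":0,"dz":0,"twist":1.57},{"gripper":-1,"dx":0,"dy":0,"dz":0,"twist":1.57},{"gripper":-1,"dx":0,"dy":0,"dz":0,"twist":1.57},{"gripper":-1,"dx":0,"dy":0,"dz":0,"twist":1.57},{"gripper":-1,"dx":0,"dy":0,"dz":0,"twist":1.57},{"gripper":-1,"dx":0,"dy":0,"dz":0,"twist":1.57},{"gripper":0.8,"dx":0,"dy":0,"dz":0,"twist":1.57},{"gripper":0.8,"dx":0,"dy":0,"dz":0,"twist":1.57},{"gripper":0.8,"dx":0,"dy":0,"dz":0,"twist":1.57},{"gripper":0.8,"dx":0,"dy":0,"dz":0,"twist":1.57},{"gripper":0.8,"dx":0,"dy":0,"dz":0,"twist":1.57},{"gripper":0.8,"dx":0,"dy":0,"dz":0,"twist":1.57}]' --grip_force 10

```text
clock: 37.0
eef_pos: [458.9, -368.4, 20.9]
orientation: [[0.5, 0.866, -0.0], [0.866, -0.5, -0.0], [-0.0, 0.0, -1.0]]
contact_force: [-0.2, -0.3, -0.7]
width: 0.635
```

```bash
python3 go.py 459.5,-367.5,190 615.6,109.5,190 615.6,109.5,96
```

```text
t 37.0 p [ 458.9 -368.4   20.9] jaw -30.0 w 55.8 F [-0.2 -0.3 -0.7] q [-0.7   0.69  1.81 -0.    0.65 -0.17]
(459.5, -367.5, 190.0) dx 0.10 dy 0.00 dz -16.91 twist 0.000
(615.6, 109.5, 190.0) dx 49.22 dy -10.33 dz -16.91 twist 0.000
(615.6, 109.5, 96.0) dx 49.22 dy -10.33 dz -7.51 twist 0.000
```

send_rows --targets '[{"gripper":0.8,"dx":0,"dy":0,"dz":0,"twist":0},{"gripper":0.8,"dx":0,"dy":0,"dz":-3,"twist":0},{"gripper":0.8,"dx":0,"dy":0,"dz":-7,"twist":0},{"gripper":0.8,"dx":0,"dy":0,"dz":-11,"twist":0},{"gripper":0.8,"dx":0,"dy":0,"dz":-14,"twist":0},{"gripper":0.8,"dx":3,"dy":-0.63,"dz":-16,"twist":0},{"gripper":0.8,"dx":7,"dy":-1.47,"dz":-16,"twist":0},{"gripper":0.8,"dx":11,"dy":-2.3,"dz":-16,"twist":0},{"gripper":0.8,"dx":15,"dy":-3.15,"dz":-16,"twist":0},{"gripper":0.8,"dx":19,"dy":-4,"dz":-16,"twist":0},{"gripper":0.8,"dx":23,"dy":-4.83,"dz":-16,"twist":0},{"gripper":0.8,"dx":27,"dy":-5.67,"dz":-16,"twist":0},{"gripper":0.8,"dx":31,"dy":-6.5,"dz":-16,"twist":0},{"gripper":0.8,"dx":35,"dy":-7.35,"dz":-16,"twist":0},{"gripper":0.8,"dx":39,"dy":-8.2,"dz":-16,"twist":0},{"gripper":0.8,"dx":43,"dy":-9,"dz":-16,"twist":0},{"gripper":0.8,"dx":46.5,"dy":-9.76,"dz":-15,"twist":0},{"gripper":0.8,"dx":48.7,"dy":-10.2,"dz":-13,"twist":0},{"gripper":0.8,"dx":49.22,"dy":-10.33,"dz":-11,"twist":0},{"gripper":0.8,"dx":49.22,"dy":-10.33,"dz":-9,"twist":0}]' --grip_force 30

```text
clock: 39.0
eef_pos: [615.9, 111.0, 110.0]
orientation: [[0.499, 0.867, 0.0], [0.867, -0.499, 0.0], [0.0, 0.0, -1.0]]
contact_force: [0.6, -1.0, 0.1]
width: 0.628
```

```bash
python3 - <<'E'
from h import *
for i in range(6): r.snapshot('top')
s=snap('side');cv2.imwrite('pics/k.png',cv2.resize(s['color'][120:340,140:400],(780,600)))
E
python3 go.py 615.6,109.5,89
```

```text
t 39.4 p [616.5 109.3 112.1] jaw -30.1 w 55.2 F [ 0.4  0.1 -0.7] q [ 0.16  0.58  1.7  -0.    0.85  0.68]
(615.6, 109.5, 89.0) dx -0.03 dy -0.10 dz 2.31 twist 0.000
```

View pics/k.png

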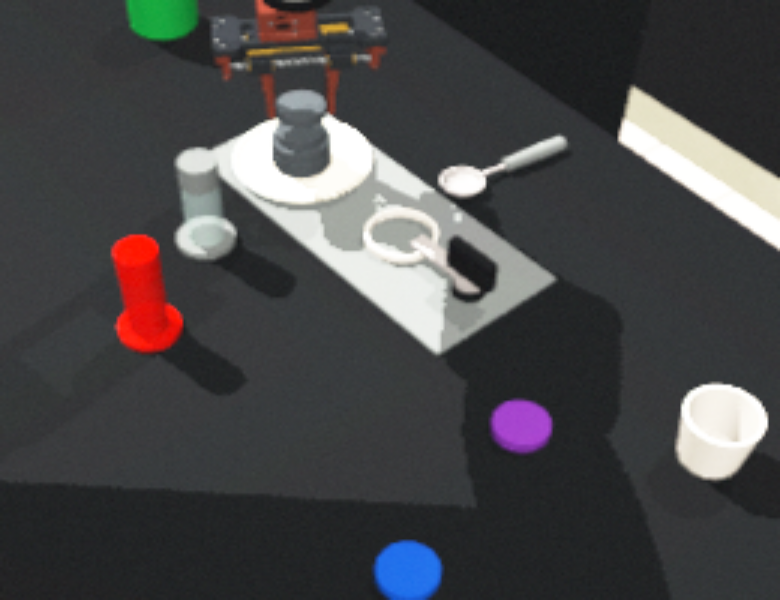

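send_rows --targets '[{"gripper":0.8,"dx":0,"dy":-0.05,"dz":0.9,"twist":0},{"gripper":0.8,"dx":0,"dy":-0.05,"dz":1.6,"twist":0},{"gripper":0.8,"dx":0,"dy":-0.05,"dz":2,"twist":0},{"gripper":0.8,"dx":0,"dy":-0.05,"dz":2.3,"twist":0},{"gripper":0.8,"dx":0,"dy":-0.05,"dz":2.35,"twist":0},{"gripper":0.8,"dx":0,"dy":-0.05,"dz":2.35,"twist":0},{"gripper":0.8,"dx":0,"dy":-0.05,"dz":2.35,"twist":0},{"gripper":0.8,"dx":0,"dy":-0.05,"dz":2.35,"twist":0}]'

```text
clock: 40.15
eef_pos: [614.9, 109.6, 88.6]
orientation: [[0.5, 0.866, -0.001], [0.866, -0.5, -0.0], [-0.001, -0.001, -1.0]]
contact_force: [-5.4, -1.1, 12.8]
width: 0.633
```

```bash
python3 go.py 615.6,109.5,89 615.6,109.5,180 631.2,-164.5,180,3.1
```

```text
t 40.1 p [614.9 109.6  88.6] jaw -30.0 w 55.7 F [-5.4 -1.1 12.8] q [0.16 0.62 1.71 0.   0.81 0.68]
(615.6, 109.5, 89.0) dx 0.02 dy 0.07 dz -0.04 twist 0.000
(615.6, 109.5, 180.0) dx 0.02 dy 0.06 dz -9.14 twist 0.000
(631.2, -164.5, 180.0, 3.1) dx -22.93 dy 15.12 dz -9.14 twist -0.578
```

send_rows --targets '[{"gripper":-1,"dx":0,"dy":0,"dz":0,"twist":0},{"gripper":-1,"dx":0,"dy":0,"dz":0,"twist":0},{"gripper":-1,"dx":0,"dy":0,"dz":0,"twist":0},{"gripper":-1,"dx":0,"dy":0,"dz":-3,"twist":0},{"gripper":-1,"dx":0,"dy":0,"dz":-6,"twist":0},{"gripper":-1,"dx":0,"dy":0,"dz":-9.2,"twist":0},{"gripper":-1,"dx":-22.9,"dy":15.1,"dz":-9.2,"twist":-0.578},{"gripper":-1,"dx":-22.9,"dy":15.1,"dz":-9.2,"twist":-0.578},{"gripper":-1,"dx":-22.9,"dy":15.1,"dz":-9.2,"twist":-0.578},{"gripper":-1,"dx":-22.9,"dy":15.1,"dz":-9.2,"twist":-0.578},{"gripper":-1,"dx":-22.9,"dy":15.1,"dz":-9.2,"twist":-0.578},{"gripper":-1,"dx":-22.9,"dy":15.1,"dz":-9.2,"twist":-0.578},{"gripper":-1,"dx":-22.9,"dy":15.1,"dz":-9.2,"twist":-0.578},{"gripper":-1,"dx":-22.9,"dy":15.1,"dz":-9.2,"twist":-0.578},{"gripper":-1,"dx":-22.9,"dy":15.1,"dz":-9.2,"twist":-0.578},{"gripper":-1,"dx":-22.9,"dy":15.1,"dz":-9.2,"twist":-0.578},{"gripper":-1,"dx":-22.9,"dy":15.1,"dz":-9.2,"twist":-0.578},{"gripper":-1,"dx":-22.9,"dy":15.1,"dz":-9.2,"twist":-0.578}]' --grip_force 20

```text
clock: 41.95
eef_pos: [631.6, -163.2, 179.5]
orientation: [[-0.055, 0.998, 0.0], [0.998, 0.055, -0.0], [-0.0, 0.0, -1.0]]
contact_force: [-0.1, -0.6, 0.1]
width: 0.999
```

```bash
python3 - <<'E'
from h import *
t=snap('top','lt.png')
s=snap('side');cv2.imwrite('pics/l.png',cv2.resize(s['color'][120:340,140:400],(780,600)))
E
python3 stack.py
python3 go.py 631.2,-164.5,58,3.1
```

```text
15 22 658 17.0 [614.6 107.7] ((612.79345703125, 109.21841430664062), 84.37092590332031)
44 70 102 54.5 [603.8 101.6] ((613.8109741210938, 108.1946792602539), 34.25147247314453)
70 90 244 82.1 [613.4 107.3] ((614.072509765625, 107.32032012939453), 28.413320541381836)
t 42.1 p [ 631.6 -163.7  179.5] jaw 3.1 w 88.0 F [ 0.4 -0.7 -0.2] q [-0.27  0.53  1.61  0.    1.   -0.33]
(631.2, -164.5, 58.0, 3.1) dx -0.08 dy -0.05 dz 12.15 twist 0.000
```

View pics/l.png

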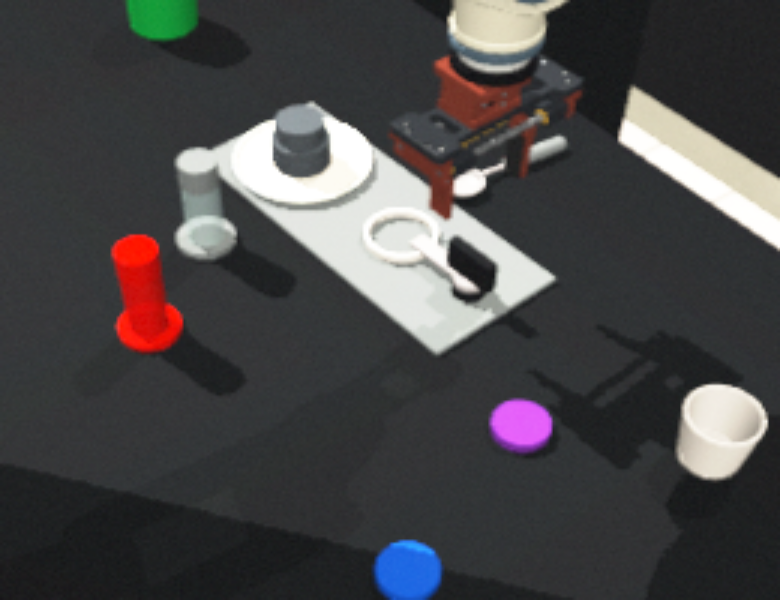

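View pics/lt.png

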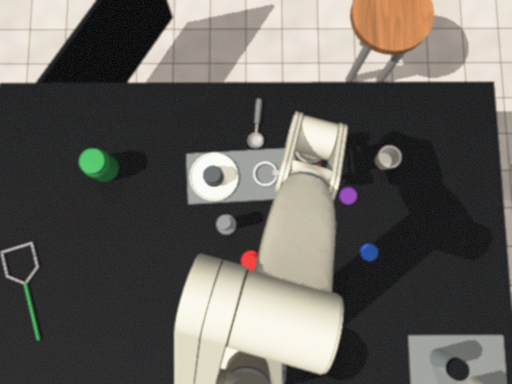

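send_rows --targets '[{"gripper":-1,"dx":0,"dy":0,"dz":4,"twist":0},{"gripper":-1,"dx":0,"dy":0,"dz":8,"twist":0},{"gripper":-1,"dx":0,"dy":0,"dz":11,"twist":0},{"gripper":-1,"dx":0,"dy":0,"dz":12.2,"twist":0},{"gripper":-1,"dx":0,"dy":0,"dz":12.2,"twist":0},{"gripper":0.5,"dx":0,"dy":0,"dz":12.2,"twist":0},{"gripper":0.5,"dx":0,"dy":0,"dz":12.2,"twist":0},{"gripper":0.5,"dx":0,"dy":0,"dz":12.2,"twist":0},{"gripper":0.5,"dx":0,"dy":0,"dz":12.2,"twist":0}]' --grip_force 10

```text
clock: 43.0
eef_pos: [632.2, -164.3, 58.6]
orientation: [[-0.054, 0.999, 0.002], [0.999, 0.054, -0.001], [-0.001, 0.002, -1.0]]
contact_force: [-0.0, 0.3, -0.0]
width: 0.675
```

```bash
python3 - <<'E'
from h import *
s=snap('side');cv2.imwrite('pics/m.png',cv2.resize(s['color'][150:270,240:400],(800,600)))
E
python3 go.py 631.2,-164.5,57,3.1
```

```text
t 43.0 p [ 632.  -164.3   58.4] jaw 3.1 w 55.5 F [-0.2  0.3 -0.6] q [-0.27  0.69  1.65 -0.    0.8  -0.33]
(631.2, -164.5, 57.0, 3.1) dx -0.02 dy -0.08 dz 0.14 twist -0.000
```

View pics/m.png

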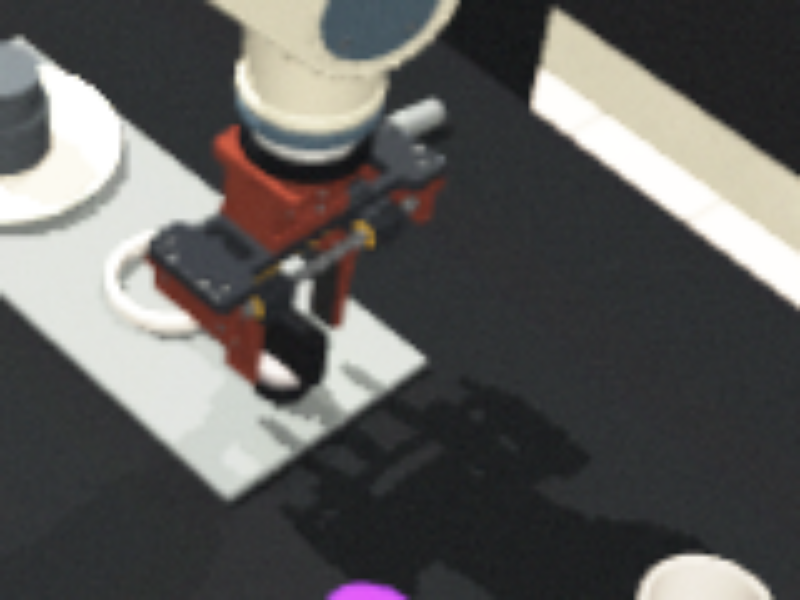

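Centred well over the bar; close on it.

send_rows --targets '[{"gripper":1,"dx":0,"dy":0,"dz":0,"twist":0},{"gripper":1,"dx":0,"dy":0,"dz":0,"twist":0},{"gripper":1,"dx":0,"dy":0,"dz":0,"twist":0},{"gripper":1,"dx":0,"dy":0,"dz":0,"twist":0},{"gripper":1,"dx":0,"dy":0,"dz":0,"twist":0},{"gripper":1,"dx":0,"dy":0,"dz":0,"twist":0}]' --grip_force 10

```text
clock: 43.65
eef_pos: [631.7, -164.1, 57.3]
orientation: [[-0.054, 0.999, 0.0], [0.999, 0.054, -0.0], [-0.0, 0.0, -1.0]]
contact_force: [1.1, 0.7, -1.2]
width: 0.157
```

```bash
python3 go.py 631.2,-164.5,57,3.1;python3 -c "
from h import *
print(r.observe()['wrist_torque'])"
```

```text
t 43.6 p [ 631.7 -164.1   57.3] jaw 3.1 w 13.8 F [ 1.1  0.7 -1.2] q [-0.27  0.7   1.65  0.    0.79 -0.33]
(631.2, -164.5, 57.0, 3.1) dx -0.04 dy -0.05 dz 0.03 twist 0.000
[ 0.03088844 -0.14573522 -0.03940313]
```

send_rows --targets '[{"gripper":1,"dx":0,"dy":0,"dz":0,"twist":-0.1},{"gripper":1,"dx":0,"dy":0,"dz":0,"twist":-0.2},{"gripper":1,"dx":0,"dy":0,"dz":0,"twist":-0.3},{"gripper":1,"dx":0,"dy":0,"dz":0,"twist":-0.4},{"gripper":1,"dx":0,"dy":0,"dz":0,"twist":-0.5},{"gripper":1,"dx":0,"dy":0,"dz":0,"twist":-0.6},{"gripper":1,"dx":0,"dy":0,"dz":0,"twist":-0.7},{"gripper":1,"dx":0,"dy":0,"dz":0,"twist":-0.8}]' --grip_force 20

```text
clock: 44.45
eef_pos: [630.8, -164.5, 57.3]
orientation: [[-0.757, 0.654, -0.001], [0.654, 0.757, -0.0], [0.001, -0.001, -1.0]]
contact_force: [-2.5, -2.7, 0.8]
width: 0.16
```

```bash
python3 go.py 631.2,-164.5,57,93.1;python3 -c "
from h import *
print(r.observe()['wrist_torque'])"
```

```text
t 44.5 p [ 630.8 -164.5   57.3] jaw 49.2 w 14.0 F [-2.5 -2.7  0.8] q [-0.27  0.69  1.65 -0.    0.8  -1.13]
(631.2, -164.5, 57.0, 93.1) dx -0.03 dy 0.03 dz 0.03 twist -0.767
[-0.52894948  0.39690835 -0.06673575]
```

send_rows --targets '[{"gripper":1,"dx":0,"dy":0,"dz":0,"twist":-0.1},{"gripper":1,"dx":0,"dy":0,"dz":0,"twist":-0.2},{"gripper":1,"dx":0,"dy":0,"dz":0,"twist":-0.3},{"gripper":1,"dx":0,"dy":0,"dz":0,"twist":-0.4},{"gripper":1,"dx":0,"dy":0,"dz":0,"twist":-0.5},{"gripper":1,"dx":0,"dy":0,"dz":0,"twist":-0.6},{"gripper":1,"dx":0,"dy":0,"dz":0,"twist":-0.7},{"gripper":1,"dx":0,"dy":0,"dz":0,"twist":-0.76},{"gripper":1,"dx":0,"dy":0,"dz":0,"twist":-0.76},{"gripper":1,"dx":0,"dy":0,"dz":0,"twist":-0.76}]' --grip_force 20

```text
clock: 45.45
eef_pos: [630.4, -165.5, 57.3]
orientation: [[-0.999, -0.044, -0.002], [-0.044, 0.999, -0.001], [0.002, -0.001, -1.0]]
contact_force: [-4.1, -6.6, 2.3]
width: 0.159
```

```bash
python3 go.py 631.2,-164.5,57,93.1 631.2,-164.5,190,93.1 459.5,66.8,190,93;python3 -c "
from h import *
print(r.observe()['wrist_torque'])"
```

```text
t 45.5 p [ 630.4 -165.5   57.3] jaw 92.5 w 14.0 F [-4.1 -6.6  2.3] q [-0.27  0.69  1.65 -0.    0.8  -1.89]
(631.2, -164.5, 57.0, 93.1) dx -0.08 dy 0.09 dz 0.03 twist -0.011
(631.2, -164.5, 190.0, 93.1) dx -0.05 dy 0.08 dz -13.27 twist -0.011
(459.5, 66.8, 190.0, 93.0) dx 16.09 dy 23.93 dz -13.27 twist -0.009
[-1.08680021  0.54120835  0.05658583]
```

send_rows --targets '[{"gripper":-1,"dx":0,"dy":0,"dz":0,"twist":0},{"gripper":-1,"dx":0,"dy":0,"dz":0,"twist":0},{"gripper":-1,"dx":0,"dy":0,"dz":0,"twist":0},{"gripper":-1,"dx":0,"dy":0,"dz":0,"twist":0},{"gripper":-1,"dx":0,"dy":0,"dz":-4,"twist":0},{"gripper":-1,"dx":0,"dy":0,"dz":-9,"twist":0},{"gripper":-1,"dx":0,"dy":0,"dz":-14,"twist":0},{"gripper":-1,"dx":0,"dy":0,"dz":-14,"twist":0},{"gripper":-1,"dx":16.09,"dy":23.93,"dz":-14,"twist":0},{"gripper":-1,"dx":16.09,"dy":23.93,"dz":-14,"twist":0},{"gripper":-1,"dx":16.09,"dy":23.93,"dz":-14,"twist":0},{"gripper":-1,"dx":16.09,"dy":23.93,"dz":-14,"twist":0},{"gripper":-1,"dx":16.09,"dy":23.93,"dz":-14,"twist":0},{"gripper":-1,"dx":16.09,"dy":23.93,"dz":-14,"twist":0},{"gripper":-1,"dx":16.09,"dy":23.93,"dz":-14,"twist":0},{"gripper":-1,"dx":16.09,"dy":23.93,"dz":-14,"twist":0},{"gripper":-1,"dx":16.09,"dy":23.93,"dz":-14,"twist":0},{"gripper":-1,"dx":16.09,"dy":23.93,"dz":-14,"twist":0},{"gripper":-1,"dx":16.09,"dy":23.93,"dz":-14,"twist":0},{"gripper":-1,"dx":16.09,"dy":23.93,"dz":-14,"twist":0}]' --grip_force 5

```text
clock: 47.45
eef_pos: [460.8, 67.4, 197.2]
orientation: [[-0.999, -0.042, -0.0], [-0.042, 0.999, -0.0], [0.0, -0.0, -1.0]]
contact_force: [0.2, 0.4, 0.3]
width: 1.0
```

```bash
python3 - <<'E'
from h import *
t=snap('top');cv2.imwrite('pics/nt.png',cv2.resize(t['color'][130:280,110:390],(784,420),interpolation=cv2.INTER_CUBIC))
s=snap('side');cv2.imwrite('pics/n.png',cv2.resize(s['color'][120:340,140:400],(780,600)))
E
python3 go.py 459.3,66.7,160,93 459.3,66.7,111,93
```

```text
t 47.5 p [460.6  67.7 197.3] jaw 92.4 w 88.1 F [-0.2  0.3  0.7] q [ 0.12  0.25  2.01 -0.    0.88 -1.49]
(459.3, 66.7, 160.0, 93.0) dx 0.13 dy -0.09 dz 3.73 twist -0.010
(459.3, 66.7, 111.0, 93.0) dx 0.13 dy -0.09 dz 8.63 twist -0.010
```

View pics/n.png

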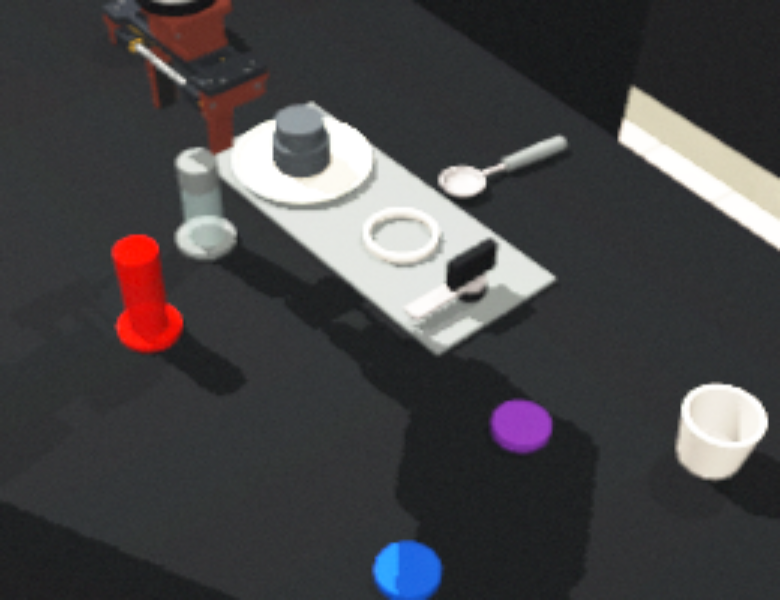

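View pics/nt.png

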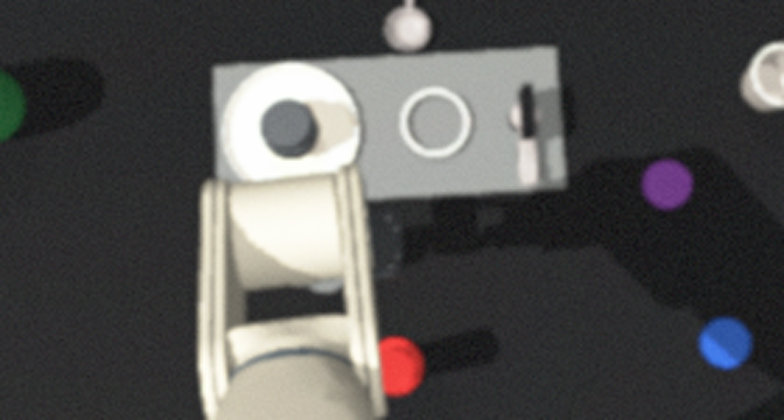

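```bash
python3 - <<'E'
from h import *
for nm,box in(('top',(248,158,284,192)),('side',(255,185,292,213))):
    s=snap(nm);im=s['color'].astype(int)
    # px top
    x0,y0,x1,y1=box
    w=np.zeros((384,512),np.uint8);w[y0:y1,x0:x1]=(im.min(-1)[y0:y1,x0:x1]>(185 if nm=='top' else 225))
    n,l,st,ce=cv2.connectedComponentsWithStats(w);i=1+np.argmax(st[1:,4]);w=(l==i).astype(np.uint8)
    c=max(cv2.findContours(w,cv2.RETR_EXTERNAL,cv2.CHAIN_APPROX_NONE)[0],key=len)[:,0]
    W=np.array([px2w(s,u,v,20)[:2] for u,v in c]).astype(np.float32)
    print(nm,st[i],cv2.fitEllipse(W))
E
```

```text
top [252 161  26  25 224] ((625.084716796875, -59.59259033203125), (81.7779541015625, 82.2800521850586), 17.754913330078125)
side [255 185  37  28 607] ((632.9010620117188, -43.358253479003906), (113.42999267578125, 129.0294189453125), 167.33514404296875)
```

send_rows --targets '[{"gripper":-1,"dx":0.1,"dy":-0.05,"dz":3,"twist":0},{"gripper":-1,"dx":0.1,"dy":-0.05,"dz":6,"twist":0},{"gripper":-1,"dx":0.1,"dy":-0.05,"dz":8,"twist":0},{"gripper":-1,"dx":0.1,"dy":-0.05,"dz":8.6,"twist":0},{"gripper":-1,"dx":0.1,"dy":-0.05,"dz":8.6,"twist":0},{"gripper":-1,"dx":0.1,"dy":-0.05,"dz":8.6,"twist":0},{"gripper":0.3,"dx":0.1,"dy":-0.05,"dz":8.6,"twist":0},{"gripper":0.3,"dx":0.1,"dy":-0.05,"dz":8.6,"twist":0},{"gripper":0.3,"dx":0.1,"dy":-0.05,"dz":8.6,"twist":0},{"gripper":0.3,"dx":0.1,"dy":-0.05,"dz":8.6,"twist":0},{"gripper":0.3,"dx":0.1,"dy":-0.05,"dz":8.6,"twist":0},{"gripper":0.3,"dx":0.1,"dy":-0.05,"dz":8.6,"twist":0},{"gripper":0.3,"dx":0.1,"dy":-0.05,"dz":8.6,"twist":0}]' --grip_force 5

```text
clock: 48.95
eef_pos: [459.5, 67.6, 111.4]
orientation: [[-0.999, -0.043, 0.0], [-0.043, 0.999, 0.0], [-0.0, 0.0, -1.0]]
contact_force: [-0.1, 0.8, 0.7]
width: 0.48
```

```bash
python3 go.py 459.3,66.7,111,3
```

```text
t 49.0 p [459.5  67.6 111.4] jaw 92.5 w 42.2 F [-0.1  0.8  0.7] q [ 0.12  0.4   2.06  0.    0.68 -1.49]
(459.3, 66.7, 111.0, 3.0) dx 0.02 dy -0.09 dz 0.04 twist 1.562
```

send_rows --targets '[{"gripper":-0.6,"dx":0,"dy":0,"dz":0,"twist":0},{"gripper":-0.6,"dx":0,"dy":0,"dz":0,"twist":0},{"gripper":-0.6,"dx":0,"dy":0,"dz":0,"twist":1.56},{"gripper":-0.6,"dx":0,"dy":0,"dz":0,"twist":1.56},{"gripper":-0.6,"dx":0,"dy":0,"dz":0,"twist":1.56},{"gripper":-0.6,"dx":0,"dy":0,"dz":0,"twist":1.56},{"gripper":-0.6,"dx":0,"dy":0,"dz":0,"twist":1.56},{"gripper":-0.6,"dx":0,"dy":0,"dz":0,"twist":1.56},{"gripper":-0.6,"dx":0,"dy":0,"dz":0,"twist":1.56},{"gripper":-0.6,"dx":0,"dy":0,"dz":0,"twist":1.56},{"gripper":-0.6,"dx":0,"dy":0,"dz":0,"twist":1.56},{"gripper":-0.6,"dx":0,"dy":0,"dz":0,"twist":1.56},{"gripper":-0.6,"dx":0,"dy":0,"dz":0,"twist":1.56},{"gripper":-0.6,"dx":0,"dy":0,"dz":0,"twist":1.56},{"gripper":0.3,"dx":0,"dy":0,"dz":0,"twist":1.56},{"gripper":0.3,"dx":0,"dy":0,"dz":0,"twist":1.56},{"gripper":0.3,"dx":0,"dy":0,"dz":0,"twist":1.56},{"gripper":0.3,"dx":0,"dy":0,"dz":0,"twist":1.56},{"gripper":0.3,"dx":0,"dy":0,"dz":0,"twist":1.56},{"gripper":0.3,"dx":0,"dy":0,"dz":0,"twist":1.56}]' --grip_force 5

```text
clock: 50.95
eef_pos: [459.5, 67.5, 111.4]
orientation: [[-0.054, 0.999, 0.0], [0.999, 0.054, -0.0], [-0.0, 0.0, -1.0]]
contact_force: [1.0, 0.0, -0.7]
width: 0.479
```

```bash
python3 go.py 459.3,66.7,190 625.6,-60.2,190 625.6,-60.2,150;python3 - <<'E'
from h import *
s=snap('side');cv2.imwrite('pics/o.png',cv2.resize(s['color'][120:340,140:400],(780,600)))
E
```

```text
t 51.0 p [459.5  67.5 111.4] jaw 3.1 w 42.2 F [ 1.   0.  -0.7] q [ 0.12  0.4   2.06 -0.    0.68  0.07]
(459.3, 66.7, 190.0) dx -0.08 dy -0.02 dz -7.86 twist 0.000
(625.6, -60.2, 190.0) dx -13.65 dy 15.89 dz -7.86 twist 0.000
(625.6, -60.2, 150.0) dx -13.65 dy 15.89 dz -3.86 twist 0.000
```

View pics/o.png

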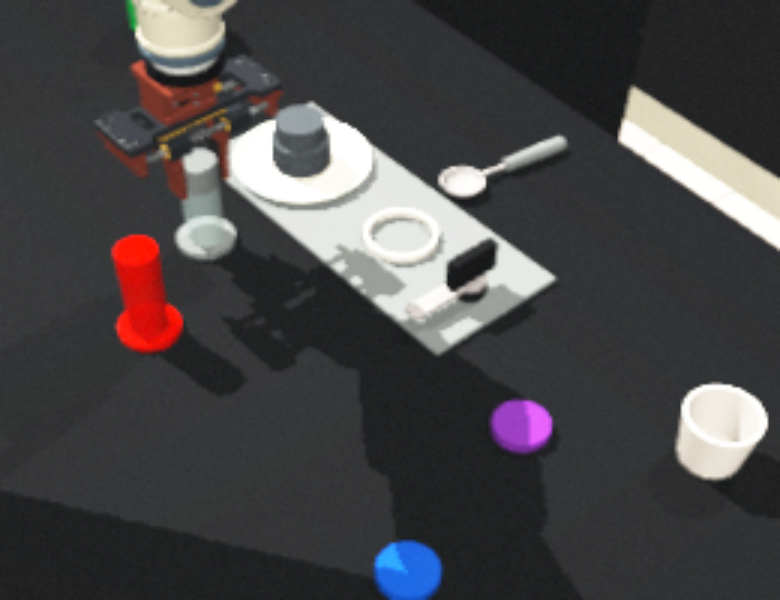

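send_rows --targets '[{"gripper":0.5,"dx":0,"dy":0,"dz":0,"twist":0},{"gripper":0.5,"dx":0,"dy":0,"dz":0,"twist":0},{"gripper":0.5,"dx":0,"dy":0,"dz":-2,"twist":0},{"gripper":0.5,"dx":0,"dy":0,"dz":-5,"twist":0},{"gripper":0.5,"dx":0,"dy":0,"dz":-7.5,"twist":0},{"gripper":0.5,"dx":-1.2,"dy":1.4,"dz":-7.9,"twist":0},{"gripper":0.5,"dx":-3.4,"dy":4,"dz":-7.9,"twist":0},{"gripper":0.5,"dx":-6,"dy":7,"dz":-7.9,"twist":0},{"gripper":0.5,"dx":-8.6,"dy":10,"dz":-7.9,"twist":0},{"gripper":0.5,"dx":-11.1,"dy":13,"dz":-7.9,"twist":0},{"gripper":0.5,"dx":-13,"dy":15.1,"dz":-7.5,"twist":0},{"gripper":0.5,"dx":-13.65,"dy":15.89,"dz":-6.5,"twist":0},{"gripper":0.5,"dx":-13.65,"dy":15.89,"dz":-5.5,"twist":0},{"gripper":0.5,"dx":-13.65,"dy":15.89,"dz":-4.5,"twist":0},{"gripper":0.5,"dx":-13.65,"dy":15.89,"dz":-3.8,"twist":0},{"gripper":0.5,"dx":-13.65,"dy":15.89,"dz":-3.8,"twist":0},{"gripper":0.5,"dx":-13.65,"dy":15.89,"dz":-3.8,"twist":0},{"gripper":0.5,"dx":-13.65,"dy":15.89,"dz":-3.8,"twist":0},{"gripper":0.5,"dx":-13.65,"dy":15.89,"dz":-3.8,"twist":0},{"gripper":0.5,"dx":-13.65,"dy":15.89,"dz":-3.8,"twist":0}]' --grip_force 30

```text
clock: 53.0
eef_pos: [625.7, -60.2, 149.9]
orientation: [[-0.054, 0.999, 0.001], [0.999, 0.054, -0.0], [-0.0, 0.001, -1.0]]
contact_force: [0.3, -0.5, -2.4]
width: 0.472
```

```bash
python3 - <<'E'
from h import *
s=snap('side');cv2.imwrite('pics/p.png',cv2.resize(s['color'][130:250,190:350],(800,600)))
E
python3 go.py 625.6,-60.2,119
```

```text
t 53.0 p [625.7 -60.2 149.8] jaw 3.1 w 41.6 F [-0.3 -1.  -2.4] q [-0.11  0.54  1.68  0.    0.92 -0.17]
(625.6, -60.2, 119.0) dx 0.00 dy -0.01 dz 3.08 twist 0.000
```

View pics/p.png

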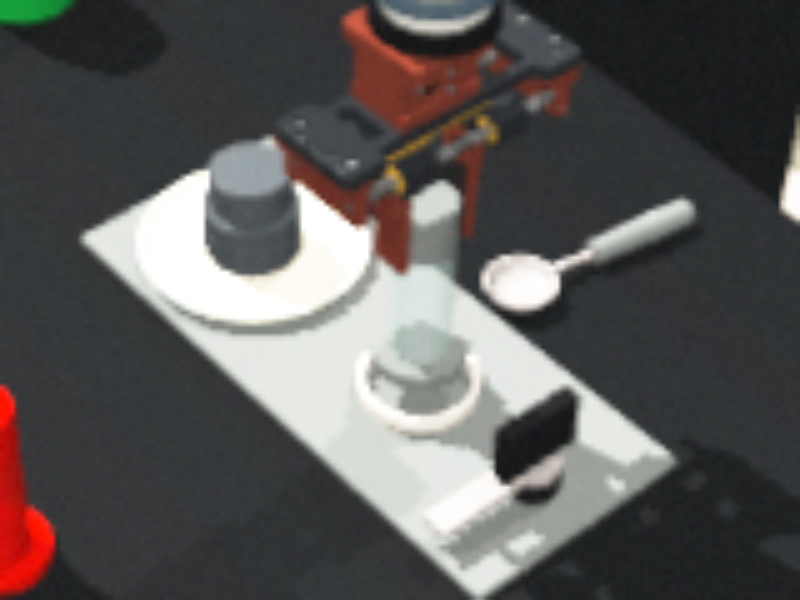

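Aligned over the ring; lower slowly.

send_rows --targets '[{"gripper":0.5,"dx":0,"dy":0,"dz":0.6,"twist":0},{"gripper":0.5,"dx":0,"dy":0,"dz":1.2,"twist":0},{"gripper":0.5,"dx":0,"dy":0,"dz":1.6,"twist":0},{"gripper":0.5,"dx":0,"dy":0,"dz":2,"twist":0},{"gripper":0.5,"dx":0,"dy":0,"dz":2.3,"twist":0},{"gripper":0.5,"dx":0,"dy":0,"dz":2.6,"twist":0},{"gripper":0.5,"dx":0,"dy":0,"dz":2.6,"twist":0}]'

```text
clock: 53.75
eef_pos: [625.2, -60.2, 122.9]
orientation: [[-0.054, 0.999, -0.001], [0.999, 0.054, 0.0], [0.0, -0.001, -1.0]]
contact_force: [-0.4, 0.6, -2.1]
width: 0.477
```

```bash
python3 go.py 625.6,-60.2,119
```

```text
t 53.8 p [625.2 -60.2 122.9] jaw 3.1 w 42.0 F [-0.4  0.6 -2.1] q [-0.11  0.57  1.69 -0.    0.88 -0.17]
(625.6, -60.2, 119.0) dx -0.00 dy 0.04 dz 0.39 twist 0.000
```

send_rows --targets '[{"gripper":0.5,"dx":0,"dy":0,"dz":0.2,"twist":0},{"gripper":0.5,"dx":0,"dy":0,"dz":0.4,"twist":0},{"gripper":0.5,"dx":0,"dy":0,"dz":0.45,"twist":0},{"gripper":0.5,"dx":0,"dy":0,"dz":0.45,"twist":0},{"gripper":0.5,"dx":0,"dy":0,"dz":0.45,"twist":0}]'

```text
clock: 54.25
eef_pos: [625.8, -60.3, 119.4]
orientation: [[-0.054, 0.999, 0.001], [0.999, 0.054, -0.0], [-0.0, 0.001, -1.0]]
contact_force: [-0.2, 0.4, 3.3]
width: 0.475
```

```bash
python3 go.py 625.6,-60.2,119 625.6,-60.2,220,3 631.7,-165.4,220,93.1
```

```text
t 54.2 p [625.8 -60.3 119.4] jaw 3.1 w 41.8 F [-0.2  0.4  3.3] q [-0.11  0.58  1.69 -0.    0.87 -0.17]
(625.6, -60.2, 119.0) dx 0.01 dy -0.02 dz 0.04 twist 0.000
(625.6, -60.2, 220.0, 3.0) dx 0.01 dy -0.01 dz -10.06 twist 0.002
(631.7, -165.4, 220.0, 93.1) dx -10.53 dy 0.03 dz -10.06 twist -1.571
```

send_rows --targets '[{"gripper":-1,"dx":0,"dy":0,"dz":0,"twist":0},{"gripper":-1,"dx":0,"dy":0,"dz":0,"twist":0},{"gripper":-1,"dx":0,"dy":0,"dz":0,"twist":0},{"gripper":-1,"dx":0,"dy":0,"dz":0,"twist":0},{"gripper":-1,"dx":0,"dy":0,"dz":-3,"twist":0},{"gripper":-1,"dx":0,"dy":0,"dz":-7,"twist":0},{"gripper":-1,"dx":0,"dy":0,"dz":-10,"twist":0},{"gripper":-1,"dx":-10.5,"dy":0,"dz":-10,"twist":-1.565},{"gripper":-1,"dx":-10.5,"dy":0,"dz":-10,"twist":-1.565},{"gripper":-1,"dx":-10.5,"dy":0,"dz":-10,"twist":-1.565},{"gripper":-1,"dx":-10.5,"dy":0,"dz":-10,"twist":-1.565},{"gripper":-1,"dx":-10.5,"dy":0,"dz":-10,"twist":-1.565},{"gripper":-1,"dx":-10.5,"dy":0,"dz":-10,"twist":-1.565},{"gripper":-1,"dx":-10.5,"dy":0,"dz":-10,"twist":-1.565},{"gripper":-1,"dx":-10.5,"dy":0,"dz":-10,"twist":-1.565},{"gripper":-1,"dx":-10.5,"dy":0,"dz":-10,"twist":-1.565},{"gripper":-1,"dx":-10.5,"dy":0,"dz":-10,"twist":-1.565},{"gripper":-1,"dx":-10.5,"dy":0,"dz":-10,"twist":-1.565},{"gripper":-1,"dx":-10.5,"dy":0,"dz":-10,"twist":-1.565},{"gripper":-1,"dx":-10.5,"dy":0,"dz":-10,"twist":-1.565}]' --grip_force 10

```text
clock: 56.25
eef_pos: [631.1, -165.0, 218.8]
orientation: [[-0.999, -0.046, -0.0], [-0.046, 0.999, 0.0], [0.0, 0.0, -1.0]]
contact_force: [0.4, 1.0, 0.2]
width: 0.997
```

```bash
python3 - <<'E'
from h import *
t=snap('top','qt.png')
s=snap('side');cv2.imwrite('pics/q.png',cv2.resize(s['color'][130:250,190:350],(800,600)))
E
python3 stack.py
python3 go.py 631.7,-165.4,81,92.6
```

```text
15 22 690 17.1 [614.2 105.3] ((614.2874145507812, 112.45428466796875), 84.2889404296875)
44 70 99 55.3 [604.2 101.5] ((614.747802734375, 107.68092346191406), 33.705177307128906)
70 90 246 81.7 [613.5 107.3] ((614.11669921875, 107.7476577758789), 27.89080238342285)
t 56.4 p [ 631.1 -165.1  218.9] jaw 92.7 w 88.0 F [ 0.5 -0.5 -0.8] q [-0.27  0.49  1.58 -0.    1.07 -1.89]
(631.7, -165.4, 81.0, 92.6) dx -0.06 dy -0.03 dz 13.79 twist 0.002
```

View pics/q.png

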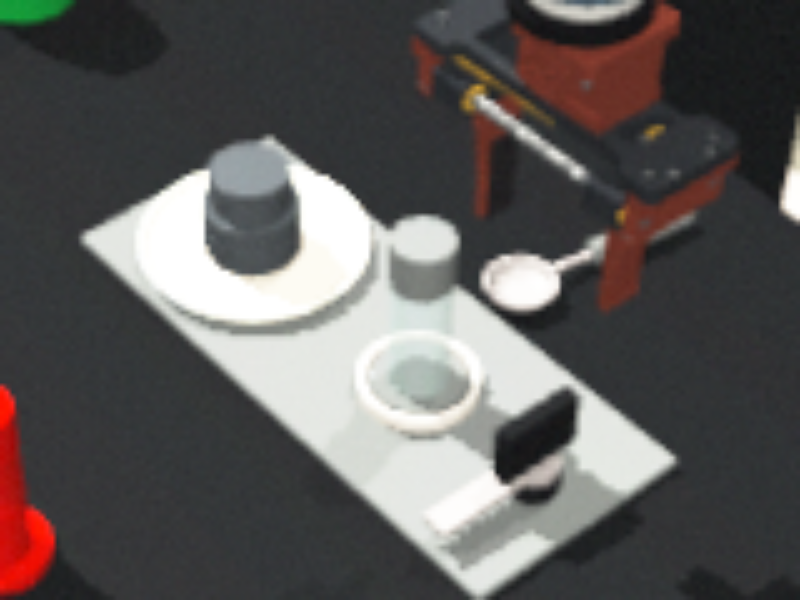

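View pics/qt.png

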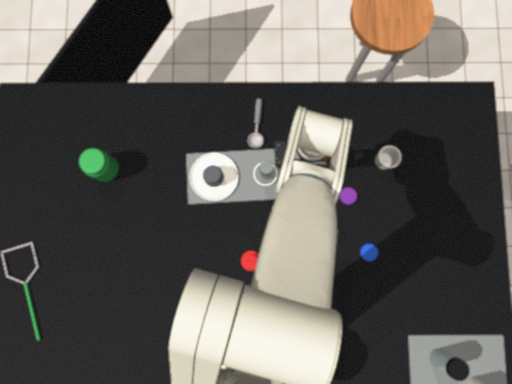

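send_rows --targets '[{"gripper":-1,"dx":-0.05,"dy":-0.03,"dz":4,"twist":0},{"gripper":-1,"dx":-0.05,"dy":-0.03,"dz":8,"twist":0},{"gripper":-1,"dx":-0.05,"dy":-0.03,"dz":10,"twist":0},{"gripper":-1,"dx":-0.05,"dy":-0.03,"dz":11.5,"twist":0},{"gripper":-1,"dx":-0.05,"dy":-0.03,"dz":12.5,"twist":0},{"gripper":0.3,"dx":-0.05,"dy":-0.03,"dz":13.2,"twist":0},{"gripper":0.3,"dx":-0.05,"dy":-0.03,"dz":13.6,"twist":0},{"gripper":0.3,"dx":-0.05,"dy":-0.03,"dz":13.8,"twist":0},{"gripper":0.3,"dx":-0.05,"dy":-0.03,"dz":13.8,"twist":0},{"gripper":0.3,"dx":-0.05,"dy":-0.03,"dz":13.8,"twist":0}]'

```text
clock: 57.4
eef_pos: [632.1, -165.5, 81.6]
orientation: [[-0.999, -0.048, 0.001], [-0.048, 0.999, -0.0], [-0.001, -0.0, -1.0]]
contact_force: [-0.4, -0.2, 0.7]
width: 0.584
```

```bash
python3 - <<'E'
from h import *
s=snap('side');cv2.imwrite('pics/s.png',cv2.resize(s['color'][130:250,210:370],(800,600)))
E
python3 go.py 631.7,-165.4,79.5,92.6
```

```text
t 57.5 p [ 632.1 -165.5   81.5] jaw 92.8 w 47.4 F [0.2 0.3 0.9] q [-0.27  0.66  1.65 -0.    0.83 -1.89]
(631.7, -165.4, 79.5, 92.6) dx 0.04 dy 0.01 dz 0.20 twist 0.003
```

View pics/s.png

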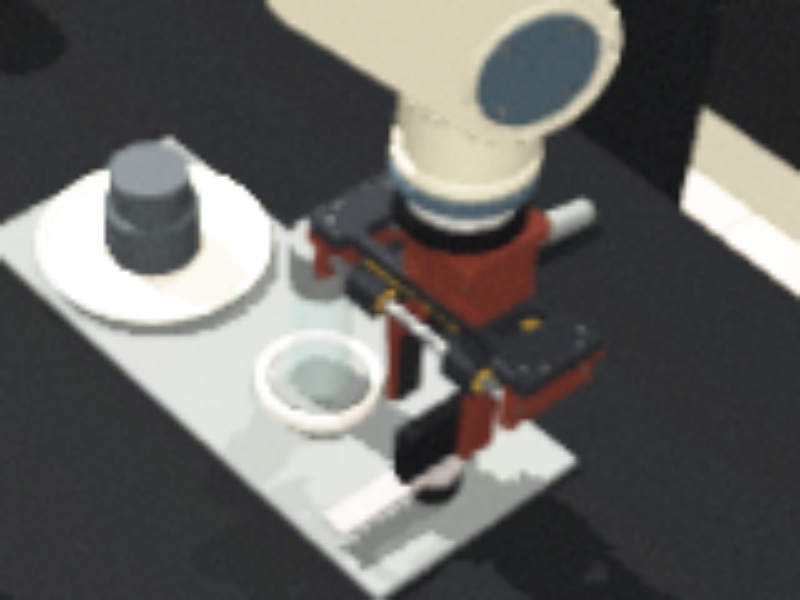

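send_rows --targets '[{"gripper":1,"dx":0,"dy":0,"dz":0.15,"twist":0},{"gripper":1,"dx":0,"dy":0,"dz":0.15,"twist":0},{"gripper":1,"dx":0,"dy":0,"dz":0.15,"twist":0},{"gripper":1,"dx":0,"dy":0,"dz":0.15,"twist":0},{"gripper":1,"dx":0,"dy":0,"dz":0.15,"twist":0},{"gripper":1,"dx":0,"dy":0,"dz":0.15,"twist":0}]' --grip_force 15

```text
clock: 58.05
eef_pos: [631.7, -165.5, 79.4]
orientation: [[-0.999, -0.048, 0.0], [-0.048, 0.999, -0.0], [-0.0, -0.0, -1.0]]
contact_force: [-0.2, 0.0, 0.3]
width: 0.156
```

```bash
python3 go.py 631.7,-165.4,79.5,3.1; python3 -c "
from h import *
print(r.observe()['wrist_torque'])"
```

```text
t 58.0 p [ 631.7 -165.5   79.4] jaw 92.8 w 13.7 F [-0.2  0.   0.3] q [-0.27  0.66  1.65 -0.    0.83 -1.89]
(631.7, -165.4, 79.5, 3.1) dx -0.00 dy 0.01 dz -0.01 twist 1.565
[-0.15446482  0.0330826   0.02797817]
```

send_rows --targets '[{"gripper":1,"dx":0,"dy":0,"dz":0,"twist":0.1},{"gripper":1,"dx":0,"dy":0,"dz":0,"twist":0.2},{"gripper":1,"dx":0,"dy":0,"dz":0,"twist":0.3},{"gripper":1,"dx":0,"dy":0,"dz":0,"twist":0.4},{"gripper":1,"dx":0,"dy":0,"dz":0,"twist":0.5},{"gripper":1,"dx":0,"dy":0,"dz":0,"twist":0.6},{"gripper":1,"dx":0,"dy":0,"dz":0,"twist":0.7},{"gripper":1,"dx":0,"dy":0,"dz":0,"twist":0.8}]' --grip_force 25

```text
clock: 58.85
eef_pos: [631.7, -165.4, 79.4]
orientation: [[-0.728, 0.686, 0.0], [0.686, 0.728, -0.0], [-0.0, -0.0, -1.0]]
contact_force: [0.4, -1.3, 0.3]
width: 0.156
```

```bash
python3 - <<'E'
from h import *
s=snap('side');cv2.imwrite('pics/u.png',cv2.resize(s['color'][130:250,210:370],(800,600)))
E
python3 go.py 631.7,-165.4,79.5,3.1
```

```text
t 58.9 p [ 631.7 -165.4   79.4] jaw 46.4 w 13.9 F [ 0.2 -0.9  1.1] q [-0.27  0.66  1.65 -0.    0.83 -1.08]
(631.7, -165.4, 79.5, 3.1) dx 0.00 dy -0.00 dz -0.01 twist 0.756
```

View pics/u.png

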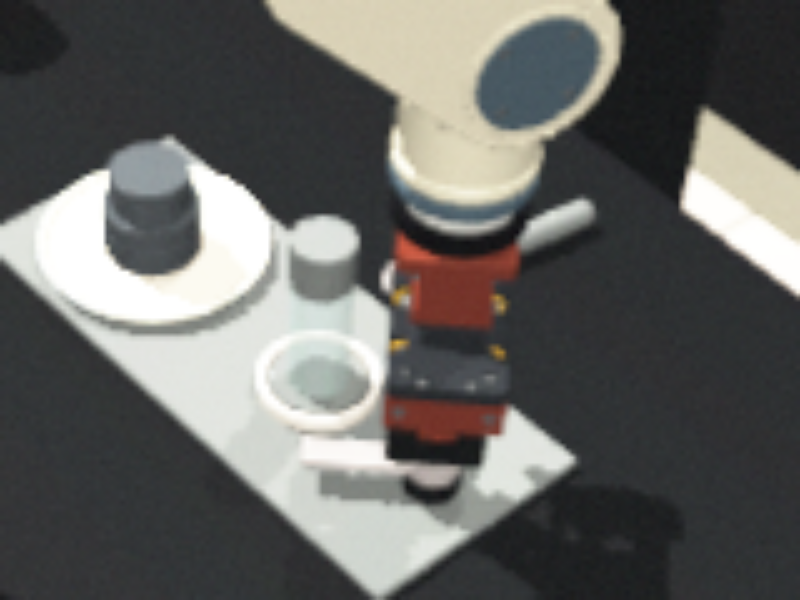

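send_rows --targets '[{"gripper":1,"dx":0,"dy":0,"dz":0,"twist":0.1},{"gripper":1,"dx":0,"dy":0,"dz":0,"twist":0.2},{"gripper":1,"dx":0,"dy":0,"dz":0,"twist":0.3},{"gripper":1,"dx":0,"dy":0,"dz":0,"twist":0.4},{"gripper":1,"dx":0,"dy":0,"dz":0,"twist":0.5},{"gripper":1,"dx":0,"dy":0,"dz":0,"twist":0.6},{"gripper":1,"dx":0,"dy":0,"dz":0,"twist":0.7},{"gripper":1,"dx":0,"dy":0,"dz":0,"twist":0.77},{"gripper":1,"dx":0,"dy":0,"dz":0,"twist":0.77},{"gripper":1,"dx":0,"dy":0,"dz":0,"twist":0.77},{"gripper":1,"dx":0,"dy":0,"dz":0,"twist":0.77}]' --grip_force 25

```text
clock: 60.0
eef_pos: [631.8, -165.3, 79.4]
orientation: [[-0.051, 0.999, 0.0], [0.999, 0.051, -0.0], [-0.0, 0.0, -1.0]]
contact_force: [0.8, -0.0, -0.3]
width: 0.158
```

```bash
python3 go.py 631.7,-165.4,79.5,3.1;  python3 -c "
from h import *
print(r.observe()['wrist_torque'])
s=snap('side');cv2.imwrite('pics/v.png',cv2.resize(s['color'][130:250,210:370],(800,600)))"
```

```text
t 60.0 p [ 631.8 -165.3   79.4] jaw 2.9 w 13.9 F [ 0.8 -0.  -0.3] q [-0.27  0.66  1.65  0.    0.83 -0.33]
(631.7, -165.4, 79.5, 3.1) dx -0.01 dy -0.01 dz -0.01 twist -0.003
[-0.11048284 -0.09244353 -0.05467518]
```

View pics/v.png

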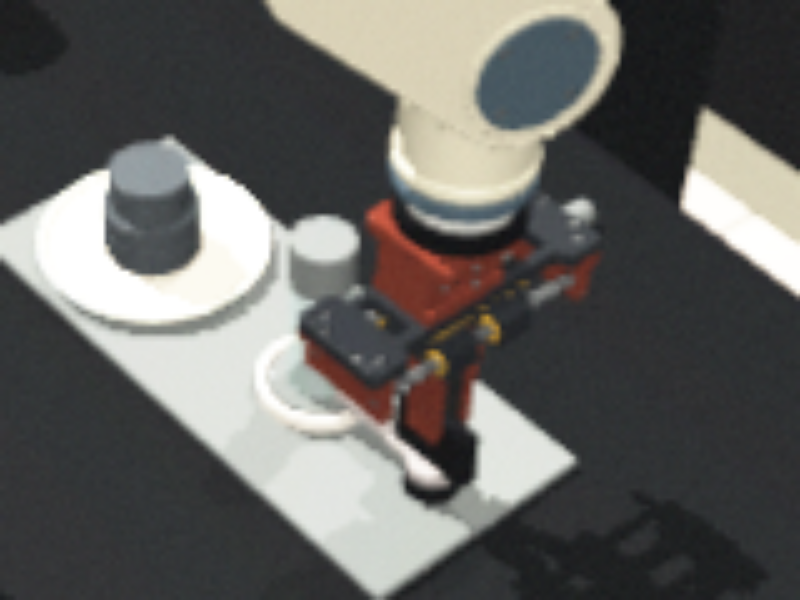

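Locked. Release, rise and retreat towards the robot's side to look.

send_rows --targets '[{"gripper":0.3,"dx":0,"dy":0,"dz":0,"twist":0},{"gripper":0,"dx":0,"dy":0,"dz":0,"twist":0},{"gripper":0,"dx":0,"dy":0,"dz":0,"twist":0},{"gripper":0,"dx":0,"dy":0,"dz":-4,"twist":0},{"gripper":0,"dx":0,"dy":0,"dz":-9,"twist":0},{"gripper":0,"dx":0,"dy":0,"dz":-14,"twist":0},{"gripper":0,"dx":-20,"dy":-20,"dz":-14,"twist":0},{"gripper":0,"dx":-20,"dy":-20,"dz":-14,"twist":0},{"gripper":0,"dx":-20,"dy":-20,"dz":-14,"twist":0},{"gripper":0,"dx":-20,"dy":-20,"dz":-14,"twist":0},{"gripper":0,"dx":-20,"dy":-20,"dz":-14,"twist":0},{"gripper":0,"dx":-20,"dy":-20,"dz":-14,"twist":0},{"gripper":0,"dx":-20,"dy":-20,"dz":-14,"twist":0},{"gripper":0,"dx":-20,"dy":-20,"dz":-14,"twist":0},{"gripper":0,"dx":-20,"dy":-20,"dz":-14,"twist":0}]'

```text
clock: 61.55
eef_pos: [442.3, -374.2, 219.4]
orientation: [[-0.05, 0.999, 0.0], [0.999, 0.05, 0.0], [0.0, 0.0, -1.0]]
contact_force: [1.0, 0.5, -0.0]
width: 0.498
```

```bash
python3 - <<'E'
from h import *
t=snap('top');cv2.imwrite('pics/wt.png',cv2.resize(t['color'][130:280,110:390],(784,420),interpolation=cv2.INTER_CUBIC))
cv2.imwrite('pics/wt2.png',t['color'])
s=snap('side','w2.png');cv2.imwrite('pics/w.png',cv2.resize(s['color'][130:250,200:360],(800,600)))
P=cloud(t)
u,v=np.meshgrid(range(512),range(384))
def at(z0,z1,c,R):
    k=(P[...,2]>z0)&(P[...,2]<z1)&(np.hypot(P[...,0]-c[0],P[...,1]-c[1])<R);Q=P[k];return len(Q),Q.mean(0).round(1),cv2.minEnclosingCircle(Q[:,:2].astype(np.float32))
print('guard top',at(130,150,(625,-60),50));print('knob',at(66,90,(631,-165),45))
Q=P[(P[...,2]>66)&(P[...,2]<90)&(np.hypot(P[...,0]-631,P[...,1]+165)<45)];print(cv2.minAreaRect(Q[:,:2].astype(np.float32)))
E
python3 stack.py
```

```text
guard top (148, array([624.2, -61.2, 138. ]), ((624.8289794921875, -61.850341796875), 21.1052303314209))
knob (84, array([ 630.2, -166.8,   73. ]), ((629.8447265625, -167.72557067871094), 29.14874267578125))
((630.7693481445312, -167.6739501953125), (14.017793655395508, 57.90827178955078), 4.108598232269287)
15 22 648 17.2 [614.9 108.5] ((615.2334594726562, 109.74794006347656), 87.72917938232422)
44 70 103 54.0 [604.1 101.3] ((614.4130859375, 108.07160949707031), 33.90142822265625)
70 90 241 82.0 [613.4 107.2] ((613.4529418945312, 107.69580841064453), 27.81609535217285)
```

View pics/w.png

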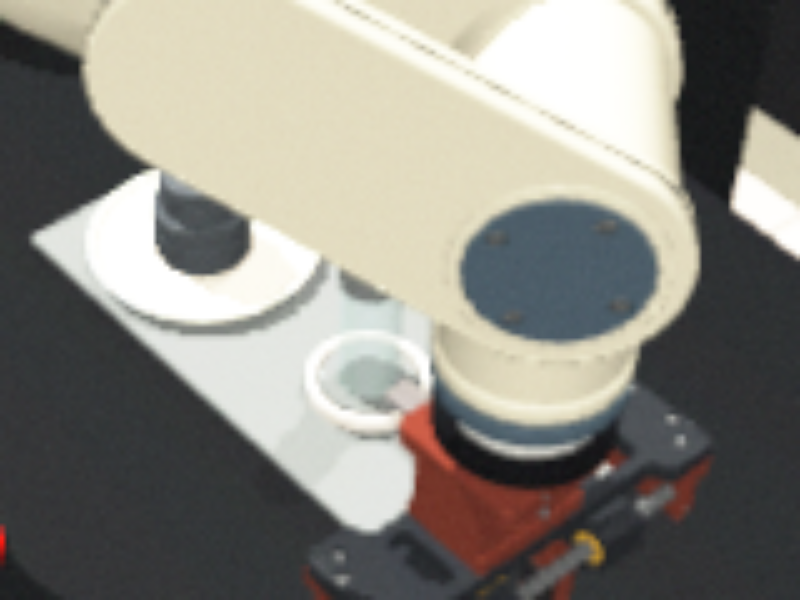

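View pics/wt.png

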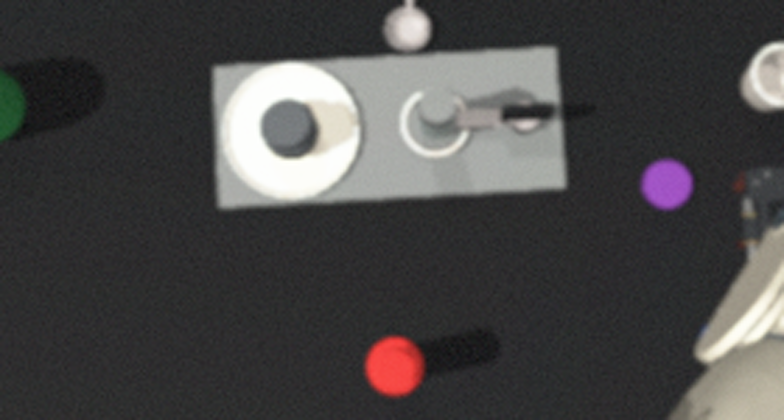

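View pics/w2.png

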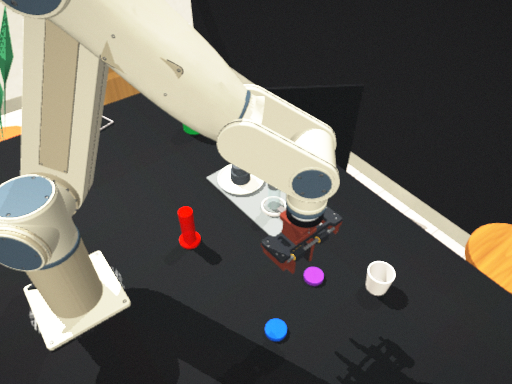

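```bash
python3 -c "
from bench import r
print(r.observe()['clock'],r.hand_in())"
```

```text
the job is handed in; nothing more can be done
61.7 None
```

I finished the feeding base and handed it in at 61.7 s.

- **Stack:** Four slate rounds were there, two wide and two narrow; I found no fifth. All four are stacked on the white dish, wide below and narrow above. The upper wide round turned up about 28 mm aside after I placed it. I picked it up again, set it back and squeezed the two wide ones into line.
- **Clamp and guard:** I turned the knob about 90° anticlockwise, which swung the arm off the ring. I then stood the glass guard in the ring; it touched down at the height expected for a fully seated foot. Finally I turned the knob back to within about 0.2° of where it was locked at the start.
- **Last checks:** The top camera read the stack top at about 82 mm and the guard top at 138 mm. It shows the arm over the guard's foot and pointing at the guard. The stack is about 1–2 mm off the dish centre. The top camera's depth readings and the arm's own position differed by about 1.5–2 mm throughout.
- **Not fully seen:** The robot arm hid part of the base in the final side view, so the last check of the clamp and guard rests mainly on the top camera.
- **Left alone:** I did not reach for the red, blue or purple look-alikes, the canister, the cup or the spoon. I did not re-measure them at the end.

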